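# Make up two weld-practice kits from the stock on the welding table

## Robot

A 6-joint arm with a two-finger parallel gripper is mounted at the origin on the work surface. World frame = base frame: x ahead of the robot, y to its left, z up, the work surface at z = 0. Lengths are in m, angles in rad, forces in N, time in s.
With the tool pointing down it reaches from about 0.425 to 0.95 m from the base axis. Payload 3.5 kg.
Tool frame: the origin (TCP) lies between the finger pads; the fingertips stand 14 mm ahead of it and the grasp point (between the pads) lies 5 mm behind it; z points along the fingers, y is the direction in which the jaws open and shut (so a half turn about z gives the same grasp; the last joint's range is limited). The gripper opens to 85 mm and grips with 20 to 120 N. Pads are 22 mm wide; open, the fingers measure 114 mm over their backs; the gripper's body (76 mm by 85 mm) begins 54 mm behind the grasp point. The pads swing forward as they close: fully open they stand 13 mm farther back than shut.
Start: joints at [1.127, 0.286, 1.577, -0, 1.279, -0.15], TCP at [0.195, 0.646, 0.245] pointing down, gripper open.
Joint ranges: [-2.77, 2.77], [-0.9, 2.22], [0.21, 2.48], [-1.53, 4.67], [0.24, 2.81], [-2.84, 2.84]. Speed limits (rad/s): [2.79, 2.79, 3.14, 3.14, 3.14, 3.14].

## Interface

Orientations are given as a unit quaternion [x, y, z, w].
In Python, from plant import ctrl gives the robot as it stands. The module is installed in compiled form; this text tells all that it offers.
- The arm moves only by the tool servo_tool, never from a script. Its argument "increments" is text: rows parted by semicolons, each of 7 numbers parted by spaces: the turn, a rotation vector about the tool's x, y, z in rad, then the shift along the tool's x, y, z in cm, then the finger opening in cm, from 0 to 8.54. In form: ax ay az dx dy dz claw; .... A call has 1 to 10 rows; each row is the pose to reach, as a shift and turn from the pose commanded when the call began, along the tool's axes at that moment; what a row does not reach only later rows make up. A row lasts 1/12 s, in which the tool goes at most 41.7 mm and 7.16 degrees, less where a joint would pass 70% of its speed; a pose out of reach is approached as far as the arm can. A call with a gripper value outside its range is refused whole. The fingers move at their own pace and stop on an object; "grip_force" is the grip in N (left out, the last holds). Time passes only in rows, so rows that repeat a pose let the fingers close. It gives the time, the measured TCP pose, the force and the opening at its end, in the units of the state.
- ctrl.get_state(): the state, without advancing time (a new reading comes with each control period).
- ctrl.read_camera(name): name is "scene" or "top"; returns (picture, depth): 400x640x3 uint8, red, green, blue; 400x640 float32, m along the optical axis (not along the pixel's ray), 0 where there is no reading.
- ctrl.camera_info(name): a dict with "camera_matrix" (3x3 intrinsics, pixels), "world_to_cam" (4x4, takes a point from world to camera coordinates). Camera axes: x right, y down, z forward; pixel columns grow to the right and rows downward; lengths in m; the calibration is good to about 2 mm. A picture is of the moment at which its call begins. camera_info takes no time and is no camera call.
- ctrl.sign_off(): hands the job in, once; it reports no verdict.
The state is a dict: "time": time; "qpos": joint angles; "dq": joint speeds; "joint_efforts": joint torques, N m; "eef_pos": TCP position; "tcp_rot": TCP orientation; "contact_force": force on the tool from outside, world axes, zero at the start; "wrist_torque": the same for the moment, N m; "opening": opening from 0.0 (shut) to 1.0 (fully open).
Only numpy, scipy, OpenCV 4.12 (cv2) and the standard library are available. Lean on these libraries where they do the work, as an engineer would, in place of code of your own. Each camera call takes 0.05 s, during which the arm holds its last target.

## Task

Make up two weld-practice kits in the painted trays from the pieces on the table. Red tray: the copper bar lying flat in the narrow bay, and the steel collar flat in the wide bay with the grey pipe stub standing upright and centred on top of it. Blue tray: the pale steel bar lying flat in the narrow bay and the piece of angle in the wide bay, lying on its foot; the brass pipe stub belongs to neither kit, so leave it standing where it is.

Things in the scene. Friction and masses are not known exactly. Their poses are not given: they have to be found in the camera images.
- tray_red: sheet-metal tray painted red, fixed, 166 mm (its x) by 122 mm (its y), floor and walls 4 mm thick, rim 12 mm above the table. Origin: centre of the underside, at table level; z up. A bare-metal cross wall, rim high, divides it into a wide bay, 100 by 114 mm inside, centred at x = -29 mm, y = 0, and a narrow bay, 54 (x) by 114 mm (y), centred at x = +52 mm, y = 0. Turned up to 0.5 rad.
- tray_blue: sheet-metal tray painted blue, fixed, 166 mm (its x) by 122 mm (its y), floor and walls 4 mm thick, rim 12 mm above the table. Origin: centre of the underside, at table level; z up. A bare-metal cross wall, rim high, divides it into a wide bay, 100 by 114 mm inside, centred at x = -29 mm, y = 0, and a narrow bay, 54 (x) by 114 mm (y), centred at x = +52 mm, y = 0. Turned up to 0.5 rad.
- collar: a loose bright steel collar: thick ring, 56 mm outside and 34 mm inside diameter, 24 mm high, lying flat. Origin: centre of the underside, z up its axis. About 0.3 kg.
- pipe_steel: a loose stub of matt grey steel pipe standing upright, 48 mm outside and 38 mm inside diameter, 60 mm high. Origin: centre of the underside, z up its axis. About 0.3 kg. It stands on the collar's flat top, nothing locates it there.
- pipe_brass: a loose stub of yellow brass pipe standing upright, the same size as the grey one: 48 mm outside diameter, 60 mm high; origin at the centre of the underside. In neither kit.
- bar_copper: a copper (reddish) bar offcut, 90 mm long (its x), 25 mm wide (its y), 30 mm high (its z), lying loose on the table. Origin: centre of the underside; x along its length. About 0.6 kg. To go into the narrow bay of the red tray, with its length along the bay (tray y).
- bar_steel: a bright, pale steel bar offcut, 90 mm long (its x), 25 mm wide (its y), 30 mm high (its z), lying loose on the table. Origin: centre of the underside; x along its length. About 0.5 kg. To go into the narrow bay of the blue tray, with its length along the bay (tray y).
- angle: a loose piece of grey steel angle (L section), 70 mm long (its x), lying on its foot: the foot is 40 mm wide (its y) and 8 mm thick, the upright leg is 8 mm thick and rises to 40 mm above the underside along the foot's -y edge (leg centred at y = -16 mm). Origin: centre of the foot's underside, z up. About 0.3 kg. It can be picked by the upright leg from above.
Mind the look-alikes: they are no part of the job. Leave any black look-alike of the collar alone. What is shaped like the angle but green or pink is not meant.

How it is judged:
At the end, for the whole second after the job is handed in: Copper bar (red tray) and pale steel bar (blue) flat on the narrow bays' floors; collar (red) flat and angle (blue) on its foot on the wide bays' floors; grey stub upright on the collar, axes within 10 mm; all level within 0.06 rad, at rest; brass stub moved under 30 mm, upright (x of bar_copper in the frame of tray_red between 0.036 and 0.068 m and y of bar_copper in the frame of tray_red between -0.02 and 0.02 m and z of bar_copper in the frame of tray_red between 0.001 and 0.0075 m and angle between each of bar_copper, bar_steel, collar, angle, pipe_steel's own z axis and vertical below 0.06 rad and linear speed of each of bar_copper, bar_steel, collar, angle, pipe_steel below 0.02 m/s and angular speed of each of bar_copper, bar_steel, collar, angle, pipe_steel below 0.2 rad/s and x of bar_steel in the frame of tray_blue between 0.036 and 0.068 m and y of bar_steel in the frame of tray_blue between -0.02 and 0.02 m and z of bar_steel in the frame of tray_blue between 0.001 and 0.0075 m and x of collar in the frame of tray_red between -0.054 and -0.004 m and y of collar in the frame of tray_red between -0.032 and 0.032 m and z of collar in the frame of tray_red between 0.001 and 0.0075 m and x of angle in the frame of tray_blue between -0.063 and 0.005 m and y of angle in the frame of tray_blue between -0.042 and 0.042 m and z of angle in the frame of tray_blue between 0.001 and 0.0075 m and horizontal distance between pipe_steel and collar below 0.01 m and z of pipe_steel in the frame of collar between 0.021 and 0.027 m); the robot touches nothing.
It fails at once if the brass pipe stub is moved more than 30 mm or tipped over (distance of pipe_brass from where it was at the start of the episode above 0.03 m or angle between pipe_brass's own z axis and vertical above 0.6 rad).
It also fails if it takes over 128 s, if anything falls off the work surface, if the arm or the gripper's body presses on something with over 40 N, if the wrist force passes 120 N, or if a joint passes its speed limit or range.

## Working session

There is one attempt and no reset: what is moved stays moved. The work goes in short steps, Python scripts to look and compute and a tool call to move; the robot and the scene stay as the last step left them, time stands still between calls to the robot, and variables do not carry over. Pictures are saved under pics/ and viewed, and the job is handed in when it is done.

Besides the shell and the picture viewer there is one more tool, called after ">>>" by a JSON object that holds its "api" and its "payload", one argument or row to a line. servo_tool: Moves the arm, as the interface text tells. Its arguments: {"type":"object","properties":{"increments":{"type":"string"},"grip_force":{"type":"number"}},"required":["increments"]}

```bash
mkdir -p pics; ls; python3 - <<'E'
from plant import ctrl
import cv2,numpy as np
print(ctrl.get_state())
for n in("top","scene"):
    p,d=ctrl.read_camera(n); i=ctrl.camera_info(n); print(n,i)
    cv2.imwrite(f"pics/{n}0.png",p[:,:,::-1]); np.savez(f"{n}0.npz",p=p,d=d,K=i["camera_matrix"],T=i["world_to_cam"])
E
```

```text
pics
{'time': 0.0, 'qpos': array([ 1.12702467e+00,  2.87186133e-01,  1.57821011e+00, -1.06426537e-05,
        1.27861031e+00, -1.50011783e-01]), 'dq': array([-1.16214822e-03,  9.32232451e-04,  8.95356023e-04, -2.85486292e-05,
       -1.12915377e-04,  6.10881811e-04]), 'joint_efforts': array([ 4.43349909e-04, -4.05977297e+01, -2.92627126e+01, -1.75851101e-04,
        5.88121387e-03, -4.62032290e-06]), 'eef_pos': array([0.19515165, 0.64550452, 0.24391557]), 'tcp_rot': array([ 1.46350753e-01,  9.89232026e-01, -1.15563976e-03, -3.48222274e-04]), 'contact_force': array([ 6.71176868e-04,  1.19785347e+00, -2.66061269e-01]), 'wrist_torque': array([-0.02942576, -0.01965242, -0.06066394]), 'opening': 1.000099467483226}
top {'camera_matrix': array([[511.92174009,   0.        , 324.52253839],
       [  0.        , 511.92174009, 191.09150935],
       [  0.        ,   0.        ,   1.        ]]), 'world_to_cam': array([[-0.02591065, -0.99961506,  0.00991833, -0.00154478],
       [-0.9980226 ,  0.02529845, -0.05754022,  0.58078755],
       [ 0.05726715, -0.01138963, -0.99829392,  1.265427  ],
       [ 0.        ,  0.        ,  0.        ,  1.        ]])}
scene {'camera_matrix': array([[420.76224856,   0.        , 311.97178089],
       [  0.        , 420.76224856, 193.87901704],
       [  0.        ,   0.        ,   1.        ]]), 'world_to_cam': array([[ 0.64664677,  0.76275441, -0.00732569, -0.35058097],
       [ 0.5730106 , -0.49208044, -0.65537447, -0.31096285],
       [-0.5034946 ,  0.41959809, -0.75526859,  1.24048777],
       [ 0.        ,  0.        ,  0.        ,  1.        ]])}
```

View pics/top0.png

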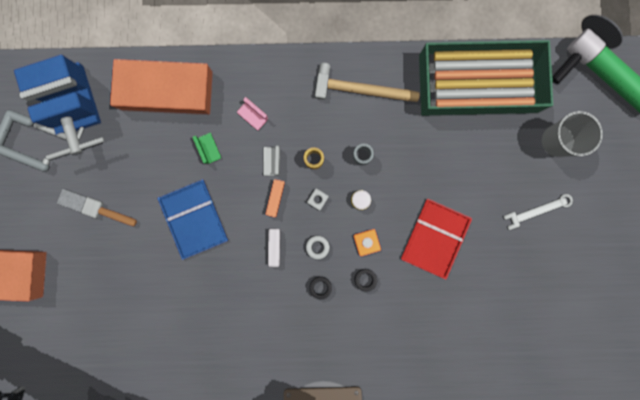

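View pics/scene0.png

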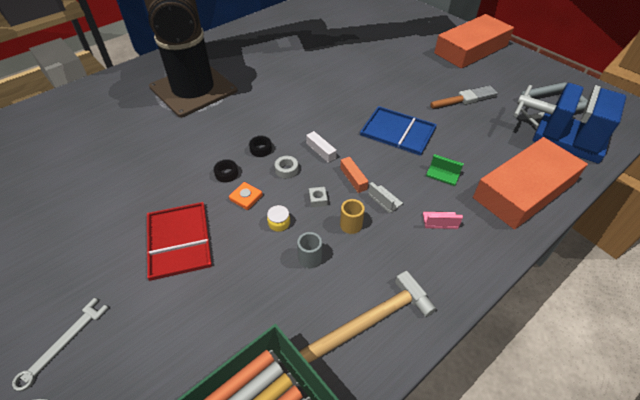

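```bash
cat > h.py <<'E'
import cv2,numpy as np
def world(n,tag="0"):
    f=np.load(f"{n}{tag}.npz"); d=f["d"]; K=f["K"]; T=f["T"]
    v,u=np.mgrid[0:400,0:640]
    c=np.stack([(u-K[0,2])/K[0,0]*d,(v-K[1,2])/K[1,1]*d,d],-1)
    R=T[:3,:3]; w=(c-T[:3,3])@R
    w[d==0]=np.nan
    return f["p"],w
def proj(n,P,tag="0"):
    f=np.load(f"{n}{tag}.npz"); c=np.asarray(P)@f["T"][:3,:3].T+f["T"][:3,3]
    q=c@f["K"].T; return q[...,:2]/q[...,2:]
E
python3 - <<'E'
from h import *
p,w=world("top")
print(np.nanmedian(w[300:330,300:500,2]))
z=w[...,2]
cv2.imwrite("pics/c1.png",cv2.resize(p[130:310,150:310,::-1],None,fx=3.3,fy=3.3,interpolation=cv2.INTER_CUBIC))
cv2.imwrite("pics/c2.png",cv2.resize(p[130:310,295:480,::-1],None,fx=3.3,fy=3.3,interpolation=cv2.INTER_CUBIC))
m=((z>0.008)&(z<.1)).astype(np.uint8)
n,l,s,c=cv2.connectedComponentsWithStats(m)
for i in range(1,n):
    if s[i,4]<40: continue
    y,x=np.where(l==i); 
    P=w[l==i]; zt=np.percentile(P[:,2],95)
    top=P[P[:,2]>zt-.006]
    r=cv2.minAreaRect((top[:,:2]*1000).astype(np.float32))
    print(np.round(c[i]),s[i,4],"ztop %.3f"%zt,np.round(r[0],1),np.round(r[1],1),round(r[2],1),len(top))
E
```

```text
-0.0011512452798374945
[517.  73.] 12708 ztop 0.087 [ 860.9 -505.9] [202.1 498.5] 8.5 1145
[ 57. 123.] 3257 ztop 0.088 [800.1 598.4] [109.5 209.6] 72.5 310
[161.  87.] 4949 ztop 0.067 [847.8 380.6] [230.3 114.1] 85.9 3541
[359.  88.] 1286 ztop 0.028 [ 822.1 -125.7] [258.2  87.5] 70.9 727
[255. 110.] 169 ztop 0.043 [790.2 151.1] [69.4  8.5] 48.5 72
[582. 133.] 900 ztop 0.096 [ 701.2 -638.5] [94.6 55.8] 15.1 126
[553. 142.] 471 ztop 0.096 [ 687.8 -581.4] [90.9 30.5] 12.3 59
[204. 151.] 219 ztop 0.042 [690.5 290. ] [68.7  8.2] 22.2 92
[363. 154.] 207 ztop 0.062 [ 667.2 -112.1] [44.1 46.5] 89.3 102
[275. 160.] 196 ztop 0.043 [659.  100.1] [ 8.2 69.6] 88.7 96
[313. 158.] 195 ztop 0.062 [660.6   8.7] [45.2 45. ] 42.0 105
[191. 218.] 493 ztop 0.016 [518.8 316.2] [166.2 123.5] 21.2 386
[275. 198.] 386 ztop 0.033 [565.3 107.8] [24.7 89.5] 74.8 293
[ 91. 207.] 999 ztop 0.023 [548.8 551.1] [199.3  41.9] 68.6 673
[318. 199.] 169 ztop 0.023 [560.    1.5] [35.7 39.8] 56.8 136
[361. 200.] 287 ztop 0.038 [ 556.4 -107. ] [42.4 42.1] 87.7 190
[422. 234.] 229 ztop 0.015 [ 459.2 -282.3] [ 98.6 165.5] 64.7 209
[457. 247.] 150 ztop 0.015 [ 434.4 -334.7] [ 31.1 165.1] 64.7 126
[274. 248.] 398 ztop 0.033 [442.7 112. ] [24.8 88.4] 88.4 295
[367. 243.] 484 ztop 0.020 [ 449.6 -118.8] [54.3 54.6] 16.1 278
[317. 248.] 253 ztop 0.028 [440.8   4.7] [52.  51.9] 88.5 174
[ 21. 275.] 2156 ztop 0.068 [393.8 723.9] [ 79.7 114.2] 86.5 1325
[365. 280.] 276 ztop 0.027 [ 356.6 -111.6] [52.5 51.8] 88.8 203
[320. 288.] 276 ztop 0.027 [339.6   1.5] [53.7 52.3] 43.0 194
[323. 394.] 784 ztop 0.015 [82.9  1.4] [189.5  28.6] 88.6 671
```

View pics/c1.png

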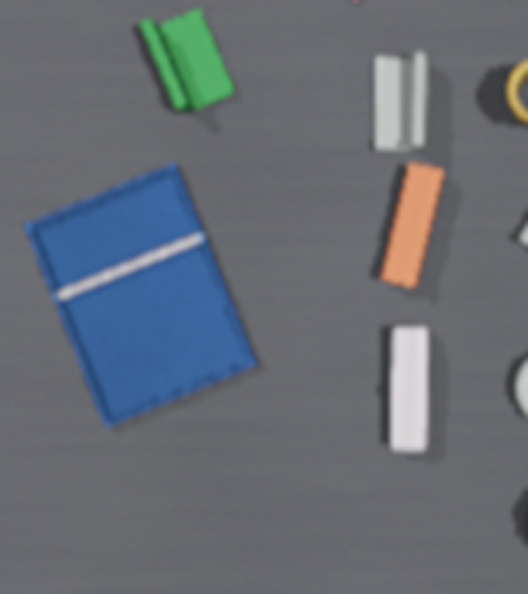

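View pics/c2.png

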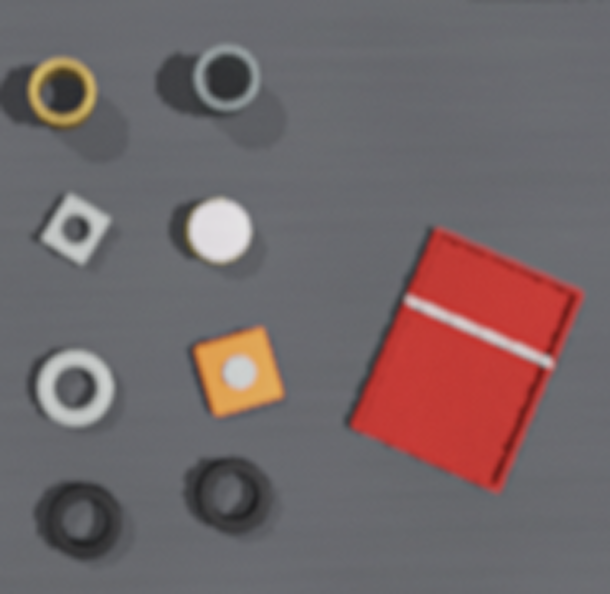

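```bash
cat >> h.py <<'E'
def backproj(n,uv,z,tag="0"):
    f=np.load(f"{n}{tag}.npz"); K=f["K"];T=f["T"];R=T[:3,:3]
    o=-R.T@T[:3,3]; uv=np.atleast_2d(uv).astype(float)
    r=np.c_[(uv[:,0]-K[0,2])/K[0,0],(uv[:,1]-K[1,2])/K[1,1],np.ones(len(uv))]@R
    return o+r*((z-o[2])/r[:,2])[:,None]
E
python3 - <<'E'
from h import *
for n in("top","scene"):
    p,_=world(n); h=cv2.cvtColor(p,cv2.COLOR_RGB2HSV)
    sat=(h[...,1]>120)&(h[...,2]>50)
    box={"top":((190,270,395,480),(175,265,150,235)),"scene":((195,285,140,220),(100,160,350,445))}[n]
    for nm,b,hm in(("red",box[0],(h[...,0]<6)|(h[...,0]>174)),("blue",box[1],(h[...,0]>100)&(h[...,0]<125))):
        m=np.zeros((400,640),np.uint8); m[b[0]:b[1],b[2]:b[3]]=255*(sat&hm)[b[0]:b[1],b[2]:b[3]]
        m=cv2.morphologyEx(m,cv2.MORPH_OPEN,np.ones((3,3)))
        c=np.vstack([k for k in cv2.findContours(m,cv2.RETR_EXTERNAL,cv2.CHAIN_APPROX_NONE)[0] if len(k)>20]).reshape(-1,2)
        w=backproj(n,c,.012)[:,:2]*1000
        print(n,nm,cv2.minAreaRect(w.astype(np.float32)))
p,w=world("scene");z=w[...,2]
print(np.nanmedian(z[150:250,20:120]))
for nm,u,v in(("grey",310,240),("brass",352,208),("collar",286,165),("cop",354,170),("steel",321,145),("leg",388,195)):
    m=(np.hypot(*(np.moveaxis(w[...,:2],-1,0)-w[v,u,:2][:,None,None]))<.09)
    q=w[v-30:v+30,u-30:u+30].reshape(-1,3); 
    zt={"grey":.06,"brass":.06,"collar":.024,"leg":.04}.get(nm,.03)
    s=q[np.abs(q[:,2]-zt)<.003]
    ref={"grey":(.667,-.112),"brass":(.6606,.0087),"collar":(.4408,.0047),"cop":(.565,.108),"steel":(.443,.112),"leg":(.659,.1)}[nm]
    r={"cop":.05,"steel":.05,"leg":.04}.get(nm,.035)
    s=s[np.hypot(s[:,0]-ref[0],s[:,1]-ref[1])<r]
    print(nm,len(s),cv2.minAreaRect((s[:,:2]*1000).astype(np.float32)) if len(s) else "")
E
```

```text
top red ((455.067138671875, -292.49169921875), (124.7892837524414, 166.32110595703125), 64.4302978515625)
top blue ((519.6414184570312, 315.89447021484375), (164.73965454101562, 122.75138092041016), 21.168642044067383)
scene red ((460.887939453125, -297.85662841796875), (123.40990447998047, 172.86602783203125), 64.56135559082031)
scene blue ((525.2650146484375, 307.50323486328125), (167.4114227294922, 133.12635803222656), 21.014467239379883)
0.00015543479450042972
grey 173 ((671.1235961914062, -116.31027221679688), (46.252315521240234, 46.44744110107422), 50.13458251953125)
brass 141 ((663.7124633789062, 5.2158203125), (45.26700973510742, 47.29619216918945), 48.11621856689453)
collar 205 ((443.496337890625, 0.74591064453125), (53.684120178222656, 54.96546173095703), 72.1801986694336)
cop 302 ((567.6607055664062, 103.85044860839844), (26.742206573486328, 92.33226776123047), 73.28742218017578)
steel 259 ((445.666748046875, 109.02252960205078), (27.538644790649414, 91.84224700927734), 88.50970458984375)
leg 104 ((661.3795166015625, 96.88816833496094), (10.299147605895996, 70.28816223144531), 88.58940887451172)
```

```bash
cat > d.py <<'E'
import sys,numpy as np
from plant import ctrl
from scipy.spatial.transform import Rotation as R
s=ctrl.get_state(); Q=R.from_quat(s["tcp_rot"]); M=Q.as_matrix(); p=s["eef_pos"]
psi=np.degrees(np.arctan2(M[1,1],M[0,1]))
print("t %.2f p %s psi %.2f tilt %s open %.3f F %s"%(s["time"],np.round(p,4),psi,np.round(M[:2,2],4),s["opening"],np.round(s["contact_force"],1)))
for a in sys.argv[1:]:
    x,y,z,t=map(float,a.split(","))
    yv=np.array([np.cos(np.radians(t)),np.sin(np.radians(t)),0]); zv=np.array([0,0,-1.]); G=np.c_[np.cross(yv,zv),yv,zv]
    rv=R.from_matrix(M.T@G).as_rotvec(); d=M.T@(np.array([x,y,z])/1000-p)*100
    print(a,"->",np.round(rv,3),np.round(d,2))
E
python3 d.py 444,110.5,160,88.5
```

```text
t 0.10 p [0.1952 0.6456 0.2441] psi 73.17 tilt [-0.0009 -0.002 ] open 1.000 F [ 0.1 -0.5 -0.8]
444,110.5,160,88.5 -> [-0.002 -0.001 -0.268] [-39.31 -43.99   8.49]
```

>>> {"api": "servo_tool", "payload": {
  "increments": "0 0 -0.268 -39.3 -44 8.5 5;0 0 -0.268 -39.3 -44 8.5 5;0 0 -0.268 -39.3 -44 8.5 5;0 0 -0.268 -39.3 -44 8.5 5;0 0 -0.268 -39.3 -44 8.5 5;0 0 -0.268 -39.3 -44 8.5 5;0 0 -0.268 -39.3 -44 8.5 5;0 0 -0.268 -39.3 -44 8.5 5;0 0 -0.268 -39.3 -44 8.5 5;0 0 -0.268 -39.3 -44 8.5 5",
  "grip_force": 60
}}

```text
time: 0.93
eef_pos: [0.3693, 0.2702, 0.1854]
tcp_rot: [0.013, 1.0, -0.0, -0.0]
contact_force: [1.2, 0.4, -0.0]
opening: 0.585
```

```bash
python3 d.py 444,110.5,80,88.5
```

```text
t 0.93 p [0.3693 0.2702 0.1854] psi 88.55 tilt [-0.0001 -0.0001] open 0.585 F [ 1.2  0.4 -0. ]
444,110.5,80,88.5 -> [-0.    -0.     0.001] [ -7.87 -15.77  10.54]
```

>>> {"api": "servo_tool", "payload": {
  "increments": "0 0 0 -7.9 -15.8 10.5 5;0 0 0 -7.9 -15.8 10.5 5;0 0 0 -7.9 -15.8 10.5 5;0 0 0 -7.9 -15.8 10.5 5;0 0 0 -7.9 -15.8 10.5 5;0 0 0 -7.9 -15.8 10.5 5;0 0 0 -7.9 -15.8 10.5 5;0 0 0 -7.9 -15.8 10.5 5;0 0 0 -7.9 -15.8 10.5 5"
}}

```text
time: 1.68
eef_pos: [0.4443, 0.1129, 0.0815]
tcp_rot: [0.012, 1.0, 0.0, 0.0]
contact_force: [-0.5, 0.4, 0.3]
opening: 0.587
```

```bash
python3 d.py 444,110.5,26,88.5; python3 - <<'E'
from plant import ctrl
import cv2
p,d=ctrl.read_camera("scene"); cv2.imwrite("pics/s1.png",cv2.resize(p[80:260,200:440,::-1],None,fx=3,fy=3))
E
```

```text
t 1.68 p [0.4443 0.1129 0.0815] psi 88.59 tilt [0.001  0.0002] open 0.587 F [-0.5  0.4  0.3]
444,110.5,26,88.5 -> [0.    0.001 0.002] [ 0.03 -0.24  5.55]
```

View pics/s1.png

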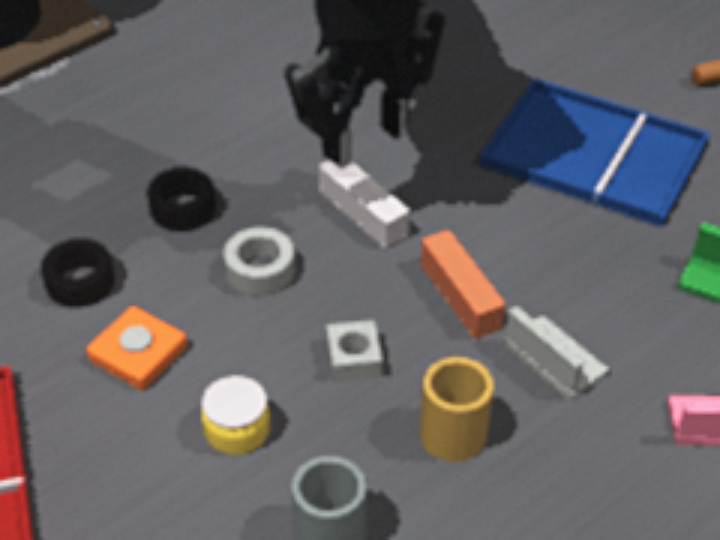

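>>> {"api": "servo_tool", "payload": {
  "increments": "0 0 0 0 -0.1 2.8 5;0 0 0 0 -0.1 5.5 5;0 0 0 0 -0.1 5.5 5;0 0 0 0 -0.1 5.5 5;0 0 0 0 -0.1 5.5 1.5;0 0 0 0 -0.1 5.5 1.5;0 0 0 0 -0.1 5.5 1.5;0 0 0 0 -0.1 5.5 1.5;0 0 0 0 -0.1 5.5 1.5;0 0 0 0 -0.1 5.5 1.5"
}}

```text
time: 2.57
eef_pos: [0.4459, 0.1114, 0.0282]
tcp_rot: [0.013, 1.0, 0.0, 0.002]
contact_force: [-2.0, 0.6, 7.5]
opening: 0.277
```

```bash
python3 d.py 444,110.5,160,88.5
```

```text
t 2.57 p [0.4459 0.1114 0.0282] psi 88.53 tilt [0.0037 0.0005] open 0.277 F [-2.   0.6  7.5]
444,110.5,160,88.5 -> [0.001 0.004 0.001] [  0.14  -0.09 -13.18]
```

>>> {"api": "servo_tool", "payload": {
  "increments": "0 0 0 0 0 -1 1.5;0 0 0 0 0 -3 1.5;0 0 0 0 0 -6 1.5;0 0 0 0 0 -9 1.5;0 0 0 0 0 -11 1.5;0 0 0 0 0 -11 1.5;0 0 0 0 0 -11 1.5"
}}

```text
time: 3.15
eef_pos: [0.4444, 0.1111, 0.1367]
tcp_rot: [0.013, 1.0, 0.0, 0.001]
contact_force: [-0.2, 0.5, -5.3]
opening: 0.274
```

```bash
python3 d.py 569.5,332.7,130,21.1; python3 - <<'E'
from plant import ctrl
import cv2
p,d=ctrl.read_camera("scene"); cv2.imwrite("pics/s2.png",cv2.resize(p[20:200,200:440,::-1],None,fx=3,fy=3))
E
```

```text
t 3.15 p [0.4444 0.1111 0.1367] psi 88.53 tilt [0.0025 0.    ] open 0.274 F [-0.2  0.5 -5.3]
569.5,332.7,130,21.1 -> [0.002 0.002 1.177] [-11.93  22.47   0.7 ]
```

View pics/s2.png

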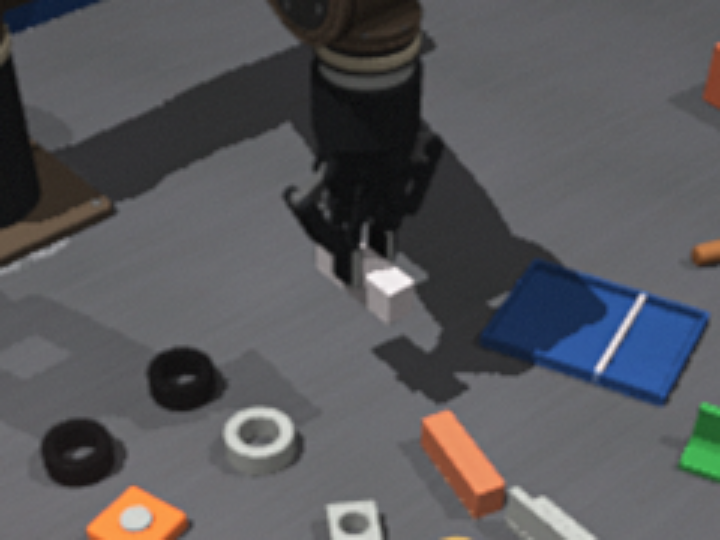

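>>> {"api": "servo_tool", "payload": {
  "increments": "0 0 0.12 -1.2 2.2 0 1.5;0 0 0.24 -2.4 4.5 0 1.5;0 0 0.36 -3.6 6.7 0.1 1.5;0 0 0.48 -4.8 9 0.2 1.5;0 0 0.6 -6 11.2 0.3 1.5;0 0 0.72 -7.2 13.5 0.4 1.5;0 0 0.84 -8.4 15.7 0.5 1.5;0 0 0.96 -9.6 18 0.6 1.5;0 0 1.08 -10.8 20.2 0.7 1.5;0 0 1.177 -11.9 22.5 0.7 1.5"
}}

```text
time: 4.03
eef_pos: [0.5673, 0.333, 0.1241]
tcp_rot: [0.568, 0.823, -0.003, -0.002]
contact_force: [-0.1, -0.5, -4.8]
opening: 0.275
```

```bash
python3 d.py 569.5,332.7,60,21.1
```

```text
t 4.03 p [0.5673 0.333  0.1241] psi 20.76 tilt [-0.0069 -0.003 ] open 0.275 F [-0.1 -0.5 -4.8]
569.5,332.7,60,21.1 -> [-0.008  0.    -0.006] [-0.11  0.24  6.41]
```

>>> {"api": "servo_tool", "payload": {
  "increments": "0 0 0 0 0 2.5 1.5;0 0 0 0 0 5 1.5;0 0 0 0 0 7 1.5;0 0 0 0 0 7 1.5;0 0 0 0 0 7 1.5;0 0 0 0 0 7 1.5"
}}

```text
time: 4.53
eef_pos: [0.5687, 0.3328, 0.0582]
tcp_rot: [0.566, 0.824, -0.001, -0.0]
contact_force: [0.1, -0.8, -3.7]
opening: 0.274
```

```bash
python3 d.py 569.5,332.7,33,21.1;python3 - <<'E'
from plant import ctrl
import cv2
p,d=ctrl.read_camera("scene"); cv2.imwrite("pics/s3.png",cv2.resize(p[40:180,330:490,::-1],None,fx=4,fy=4))
E
```

```text
t 4.53 p [0.5687 0.3328 0.0582] psi 21.07 tilt [-0.0012 -0.0005] open 0.274 F [ 0.1 -0.8 -3.7]
569.5,332.7,33,21.1 -> [-0.001  0.    -0.   ] [-0.04  0.08  2.52]
```

View pics/s3.png

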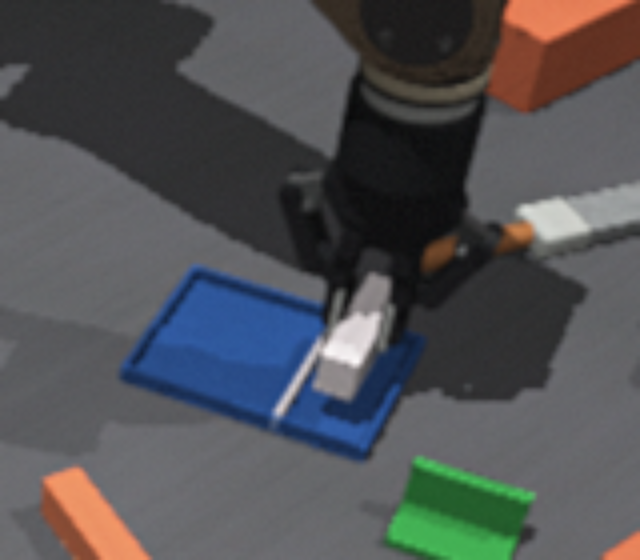

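>>> {"api": "servo_tool", "payload": {
  "increments": "0 0 0 0 0 1 1.5;0 0 0 0 0 2 1.5;0 0 0 0 0 2.6 1.5;0 0 0 0 0 2.6 1.5;0 0 0 0 0 2.6 1.5;0 0 0 0 0 2.6 4;0 0 0 0 0 2.6 4;0 0 0 0 0 2.6 4;0 0 0 0 0 2.6 4;0 0 0 0 0 1.5 4"
}}

```text
time: 5.42
eef_pos: [0.5676, 0.3324, 0.0423]
tcp_rot: [0.566, 0.825, -0.002, -0.001]
contact_force: [-0.4, -0.1, -0.8]
opening: 0.473
```

>>> {"api": "servo_tool", "payload": {
  "increments": "0 0 0 0 0 -2 4;0 0 0 0 0 -5 4;0 0 0 0 0 -9 4;0 0 0 0 0 -11 4;0 0 0 0 0 -11 4"
}}

```text
time: 5.83
eef_pos: [0.5728, 0.3346, 0.163]
tcp_rot: [0.566, 0.825, 0.006, 0.004]
contact_force: [0.2, -0.1, 0.5]
opening: 0.467
```

```bash
python3 d.py 660.2,98.5,100,88.7; python3 - <<'E'
from plant import ctrl
import cv2
p,d=ctrl.read_camera("scene"); cv2.imwrite("pics/s4.png",cv2.resize(p[40:180,330:490,::-1],None,fx=4,fy=4))
E
```

```text
t 5.83 p [0.5728 0.3346 0.163 ] psi 21.09 tilt [0.0132 0.0053] open 0.467 F [ 0.2 -0.1  0.5]
660.2,98.5,100,88.7 -> [ 0.013  0.008 -1.18 ] [-25.18  -0.44   6.29]
```

View pics/s4.png

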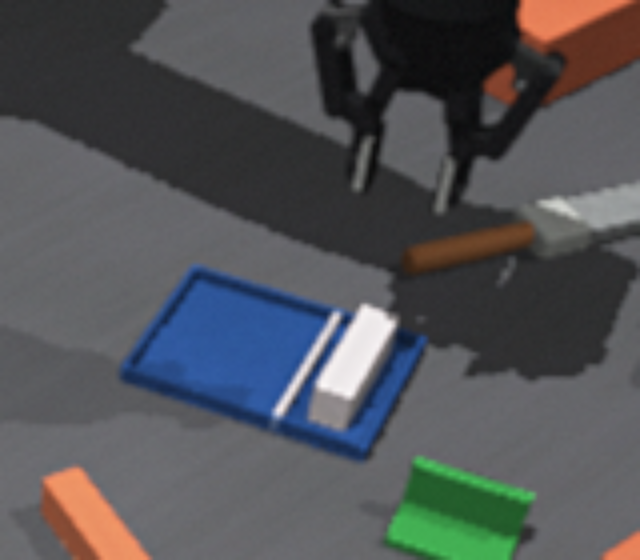

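>>> {"api": "servo_tool", "payload": {
  "increments": "0 0 -0.12 -2.5 0 0.6 4;0 0 -0.24 -5 -0.1 1.2 4;0 0 -0.36 -7.6 -0.1 1.9 4;0 0 -0.48 -10 -0.2 2.5 4;0 0 -0.6 -12.6 -0.2 3 4;0 0 -0.72 -15 -0.3 3.7 4;0 0 -0.84 -17.6 -0.3 4.4 4;0 0 -0.96 -20 -0.4 5 4;0 0 -1.08 -22.6 -0.4 5.6 4;0 0 -1.18 -25.2 -0.4 6.3 4"
}}

```text
time: 6.72
eef_pos: [0.6551, 0.0953, 0.0893]
tcp_rot: [0.009, 1.0, 0.0, -0.001]
contact_force: [1.3, 1.0, 0.1]
opening: 0.472
```

>>> {"api": "servo_tool", "payload": {
  "increments": "0 0 0 0 0 0 4;0 0 0 0 0 0 4;0 0 0 0 0 0 4"
}}

```text
time: 6.97
eef_pos: [0.655, 0.0967, 0.09]
tcp_rot: [0.012, 1.0, 0.0, -0.001]
contact_force: [-0.2, -0.1, 1.0]
opening: 0.467
```

```bash
python3 d.py 660.2,98.5,27,88.7
```

```text
t 6.97 p [0.655  0.0967 0.09  ] psi 88.61 tilt [-0.0021  0.0004] open 0.467 F [-0.2 -0.1  1. ]
660.2,98.5,27,88.7 -> [ 0.    -0.002 -0.001] [-0.53  0.19  6.29]
```

>>> {"api": "servo_tool", "payload": {
  "increments": "0 0 0 -0.5 0.2 2 4;0 0 0 -0.5 0.2 4 4;0 0 0 -0.5 0.2 6 4;0 0 0 -0.5 0.2 6.3 4;0 0 0 -0.5 0.2 6.3 4;0 0 0 -0.5 0.2 6.3 0.2;0 0 0 -0.5 0.2 6.3 0.2;0 0 0 -0.5 0.2 6.3 0.2;0 0 0 -0.5 0.2 6.3 0.2;0 0 0 -0.5 0.2 6.3 0.2"
}}

```text
time: 7.8
eef_pos: [0.6623, 0.0985, 0.0301]
tcp_rot: [0.011, 1.0, 0.0, 0.002]
contact_force: [-0.7, 1.4, 5.2]
opening: 0.08
```

>>> {"api": "servo_tool", "payload": {
  "increments": "0 0 0 0 0 0 0.2;0 0 0 0 0 0 0.2;0 0 0 0 0 0 0.2"
}}

```text
time: 8.05
eef_pos: [0.6623, 0.0985, 0.0301]
tcp_rot: [0.011, 1.0, 0.0, 0.002]
contact_force: [-0.7, 1.0, 6.2]
opening: 0.077
```

```bash
python3 d.py 660.2,98.5,27,88.7
```

```text
t 8.05 p [0.6623 0.0985 0.0301] psi 88.68 tilt [0.0033 0.0004] open 0.077 F [-0.7  1.   6.2]
660.2,98.5,27,88.7 -> [ 0.     0.003 -0.   ] [ 0.21 -0.01  0.31]
```

>>> {"api": "servo_tool", "payload": {
  "increments": "0 0 0 0 0 -1 0.2;0 0 0 0 0 -3 0.2;0 0 0 0 0 -6 0.2;0 0 0 0 0 -9 0.2;0 0 0 0 0 -10 0.2;0 0 0 0 0 -10 0.2;0 0 0 0 0 -10 0.2"
}}

```text
time: 8.63
eef_pos: [0.6604, 0.0982, 0.1272]
tcp_rot: [0.011, 1.0, -0.0, -0.0]
contact_force: [0.6, -0.4, -2.4]
opening: 0.083
```

```bash
python3 d.py 499.7,288.7,130,111.1; python3 - <<'E'
from plant import ctrl
import cv2
p,d=ctrl.read_camera("scene"); cv2.imwrite("pics/s5.png",cv2.resize(p[80:260,250:490,::-1],None,fx=3,fy=3))
E
```

```text
t 8.63 p [0.6604 0.0982 0.1272] psi 88.69 tilt [-0.0008 -0.0001] open 0.083 F [ 0.6 -0.4 -2.4]
499.7,288.7,130,111.1 -> [ 0.    -0.001 -0.391] [16.5  18.68 -0.27]
```

View pics/s5.png

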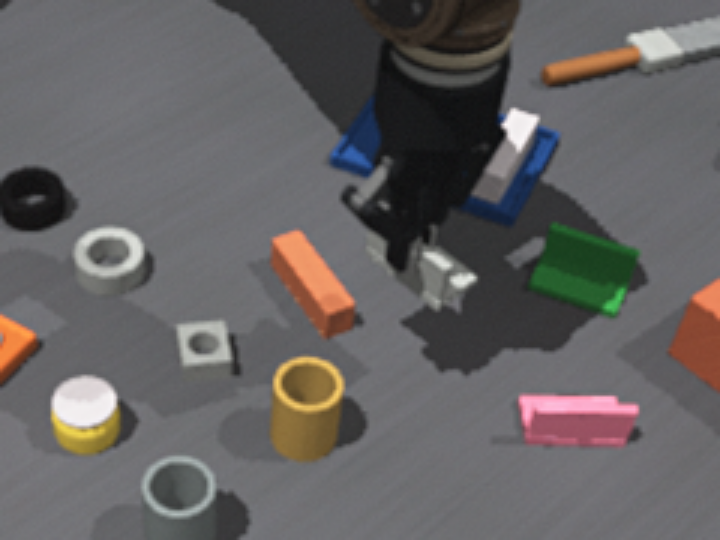

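Angle held by the leg at crop (425,265), level.

>>> {"api": "servo_tool", "payload": {
  "increments": "0 0 -0.05 1.7 1.9 0 0.2;0 0 -0.12 4.2 4.7 0 0.2;0 0 -0.19 7 8 0 0.2;0 0 -0.26 9.8 11 0 0.2;0 0 -0.32 12.5 14 0 0.2;0 0 -0.37 15 17 0 0.2;0 0 -0.391 16.5 18.7 0 0.2;0 0 -0.391 16.5 18.7 0 0.2;0 0 -0.391 16.5 18.7 0 0.2;0 0 -0.391 16.5 18.7 0 0.2"
}}

```text
time: 9.52
eef_pos: [0.4996, 0.2883, 0.126]
tcp_rot: [-0.183, 0.983, -0.001, -0.001]
contact_force: [0.5, 0.8, -2.1]
opening: 0.08
```

```bash
python3 d.py 499.7,288.7,60,111.1
```

```text
t 9.52 p [0.4996 0.2883 0.126 ] psi 111.09 tilt [-0.0026 -0.0015] open 0.080 F [ 0.5  0.8 -2.1]
499.7,288.7,60,111.1 -> [-0.    -0.003 -0.   ] [-0.04  0.04  6.6 ]
```

>>> {"api": "servo_tool", "payload": {
  "increments": "0 0 0 0 0 2.5 0.2;0 0 0 0 0 5 0.2;0 0 0 0 0 6.6 0.2;0 0 0 0 0 6.6 0.2;0 0 0 0 0 6.6 0.2;0 0 0 0 0 6.6 0.2"
}}

```text
time: 10.02
eef_pos: [0.5016, 0.2885, 0.0627]
tcp_rot: [-0.182, 0.983, 0.0, 0.001]
contact_force: [0.5, 0.2, -1.0]
opening: 0.081
```

```bash
python3 d.py 499.7,288.7,34.5,111.1; python3 - <<'E'
from plant import ctrl
import cv2
p,d=ctrl.read_camera("scene"); cv2.imwrite("pics/s6.png",cv2.resize(p[40:180,330:490,::-1],None,fx=4,fy=4))
E
```

```text
t 10.02 p [0.5016 0.2885 0.0627] psi 111.01 tilt [0.0014 0.0004] open 0.081 F [ 0.5  0.2 -1. ]
499.7,288.7,34.5,111.1 -> [-0.     0.001 -0.002] [0.17 0.09 2.82]
```

View pics/s6.png

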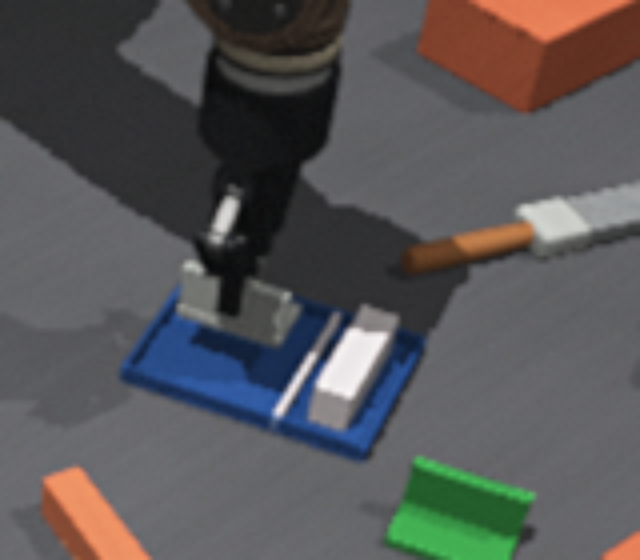

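>>> {"api": "servo_tool", "payload": {
  "increments": "0 0 0 0.1 0 1 0.2;0 0 0 0.1 0 2 0.2;0 0 0 0.1 0 2.7 0.2;0 0 0 0.1 0 2.8 0.2;0 0 0 0.1 0 2.8 0.2;0 0 0 0.1 0 2.8 0.2"
}}

```text
time: 10.57
eef_pos: [0.4991, 0.2886, 0.0338]
tcp_rot: [-0.183, 0.983, -0.0, -0.0]
contact_force: [-0.7, -0.7, -0.1]
opening: 0.08
```

```bash
python3 d.py 499.7,288.7,34.1,111.1
```

```text
t 10.57 p [0.4991 0.2886 0.0338] psi 111.11 tilt [-0.0006 -0.0005] open 0.080 F [-0.7 -0.7 -0.1]
499.7,288.7,34.1,111.1 -> [-0.    -0.001  0.   ] [-0.06 -0.01 -0.03]
```

>>> {"api": "servo_tool", "payload": {
  "increments": "0 0 0 0 0 0 3.5;0 0 0 0 0 0 3.5;0 0 0 0 0 0 3.5;0 0 0 0 0 0 3.5;0 0 0 0 0 -2 3.5;0 0 0 0 0 -5 3.5;0 0 0 0 0 -8 3.5;0 0 0 0 0 -10 3.5;0 0 0 0 0 -10 3.5;0 0 0 0 0 -10 3.5"
}}

```text
time: 11.4
eef_pos: [0.5003, 0.2891, 0.1357]
tcp_rot: [-0.183, 0.983, 0.0, 0.002]
contact_force: [-0.5, -0.1, -1.3]
opening: 0.412
```

```bash
python3 d.py 566.5,106,90,74.5; python3 - <<'E'
from plant import ctrl
import cv2
p,d=ctrl.read_camera("scene"); cv2.imwrite("pics/s7.png",cv2.resize(p[40:180,330:490,::-1],None,fx=4,fy=4))
E
```

```text
t 11.40 p [0.5003 0.2891 0.1357] psi 111.10 tilt [0.0037 0.0014] open 0.412 F [-0.5 -0.1 -1.3]
566.5,106,90,74.5 -> [0.001 0.004 0.639] [  0.43 -19.46   4.57]
```

View pics/s7.png

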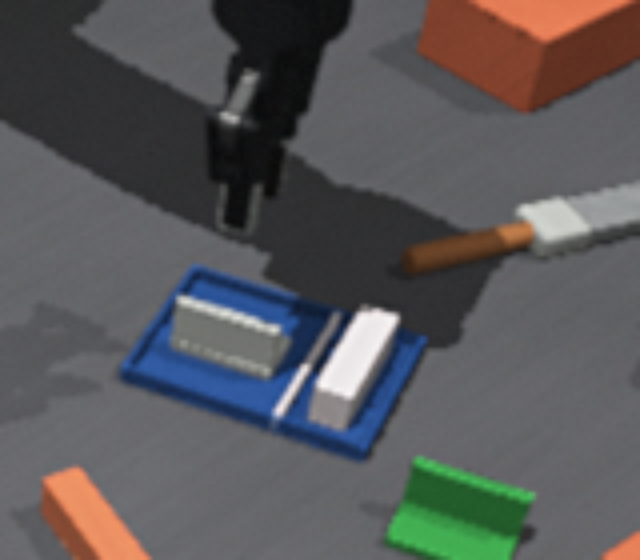

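Angle sits in the wide bay (crop 230,335). Next the copper bar.

>>> {"api": "servo_tool", "payload": {
  "increments": "0 0 0.1 0.1 -3 0 5;0 0 0.2 0.2 -6 0.5 5;0 0 0.3 0.2 -9 1 5;0 0 0.4 0.3 -12 2 5;0 0 0.5 0.3 -15 3 5;0 0 0.6 0.4 -18 4 5;0 0 0.639 0.4 -19.5 4.6 5;0 0 0.639 0.4 -19.5 4.6 5;0 0 0.639 0.4 -19.5 4.6 5;0 0 0.639 0.4 -19.5 4.6 5"
}}

```text
time: 12.28
eef_pos: [0.5651, 0.1062, 0.0873]
tcp_rot: [0.134, 0.991, 0.0, -0.001]
contact_force: [-0.1, 1.0, 1.1]
opening: 0.59
```

```bash
python3 d.py 566.5,106,26,74.5
```

```text
t 12.28 p [0.5651 0.1062 0.0873] psi 74.57 tilt [-0.0014  0.0005] open 0.590 F [-0.1  1.   1.1]
566.5,106,26,74.5 -> [ 0.    -0.002  0.001] [-0.15  0.02  6.13]
```

>>> {"api": "servo_tool", "payload": {
  "increments": "0 0 0 -0.1 0 2 5;0 0 0 -0.1 0 4 5;0 0 0 -0.1 0 6 5;0 0 0 -0.1 0 6.1 5;0 0 0 -0.1 0 6.1 5;0 0 0 -0.1 0 6.1 1.5;0 0 0 -0.1 0 6.1 1.5;0 0 0 -0.1 0 6.1 1.5;0 0 0 -0.1 0 6.1 1.5;0 0 0 -0.1 0 6.1 1.5"
}}

```text
time: 13.12
eef_pos: [0.5682, 0.1056, 0.029]
tcp_rot: [0.135, 0.991, 0.001, 0.002]
contact_force: [-1.6, 2.7, 5.6]
opening: 0.27
```

```bash
python3 d.py 566.5,106,26,74.5
```

```text
t 13.12 p [0.5682 0.1056 0.029 ] psi 74.48 tilt [0.0034 0.001 ] open 0.270 F [-1.6  2.7  5.6]
566.5,106,26,74.5 -> [ 0.002  0.003 -0.   ] [ 0.17 -0.01  0.3 ]
```

>>> {"api": "servo_tool", "payload": {
  "increments": "0 0 0 0 0 0 1.5;0 0 0 0 0 -1 1.5;0 0 0 0 0 -3 1.5;0 0 0 0 0 -6 1.5;0 0 0 0 0 -9 1.5;0 0 0 0 0 -12 1.5;0 0 0 0 0 -13 1.5;0 0 0 0 0 -13 1.5;0 0 0 0 0 -13 1.5"
}}

```text
time: 13.87
eef_pos: [0.5658, 0.1048, 0.1557]
tcp_rot: [0.135, 0.991, -0.0, -0.001]
contact_force: [-0.5, 0.2, -5.8]
opening: 0.274
```

```bash
python3 d.py 503.5,-316.7,160,-25.5;  python3 - <<'E'
from plant import ctrl
import cv2
p,d=ctrl.read_camera("scene"); cv2.imwrite("pics/s8.png",cv2.resize(p[80:260,200:440,::-1],None,fx=3,fy=3))
E
```

```text
t 13.87 p [0.5658 0.1048 0.1557] psi 74.48 tilt [-0.0017 -0.0003] open 0.274 F [-0.5  0.2 -5.8]
503.5,-316.7,160,-25.5 -> [-2.000e-03 -1.000e-03  1.745e+00] [ -5.28 -42.28  -0.41]
```

View pics/s8.png

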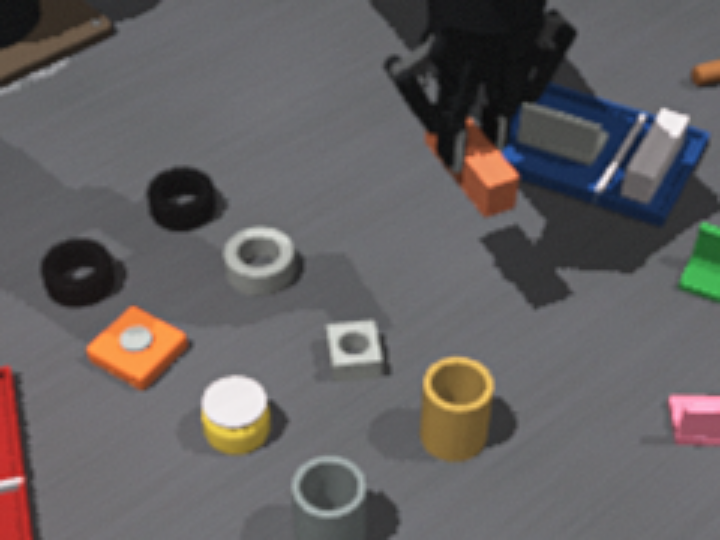

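>>> {"api": "servo_tool", "payload": {
  "increments": "0 0 0.11 -0.3 -2.6 0 1.5;0 0 0.22 -0.6 -5.3 0 1.5;0 0 0.33 -1 -8 0 1.5;0 0 0.44 -1.3 -10.6 0 1.5;0 0 0.55 -1.6 -13.2 0 1.5;0 0 0.66 -2 -16 0 1.5;0 0 0.77 -2.3 -18.6 0 1.5;0 0 0.88 -2.6 -21.3 0 1.5;0 0 0.99 -3 -24 0 1.5;0 0 1.1 -3.3 -26.6 0 1.5"
}}

```text
time: 14.75
eef_pos: [0.5252, -0.1607, 0.1533]
tcp_rot: [0.635, 0.772, -0.001, -0.003]
contact_force: [0.3, 0.5, -5.0]
opening: 0.278
```

```bash
python3 d.py 503.5,-316.7,130,-25.5
```

```text
t 14.75 p [ 0.5252 -0.1607  0.1533] psi 11.14 tilt [-0.0056  0.0027] open 0.278 F [ 0.3  0.5 -5. ]
503.5,-316.7,130,-25.5 -> [-0.006 -0.002  0.639] [-14.9   -5.13   2.3 ]
```

>>> {"api": "servo_tool", "payload": {
  "increments": "0 0 0.1 -2.5 -0.8 0.3 1.5;0 0 0.2 -5 -1.7 0.7 1.5;0 0 0.3 -7.5 -2.5 1 1.5;0 0 0.4 -10 -3.4 1.5 1.5;0 0 0.5 -12.5 -4.3 2 1.5;0 0 0.6 -14.5 -5 2.3 1.5;0 0 0.639 -14.9 -5.1 2.3 1.5;0 0 0.639 -14.9 -5.1 2.3 1.5;0 0 0.639 -14.9 -5.1 2.3 1.5;0 0 0.639 -14.9 -5.1 2.3 1.5"
}}

```text
time: 15.58
eef_pos: [0.5062, -0.3149, 0.1319]
tcp_rot: [0.844, 0.537, -0.0, -0.002]
contact_force: [0.4, 0.4, -5.9]
opening: 0.272
```

```bash
python3 d.py 503.5,-316.7,60,-25.5
```

```text
t 15.58 p [ 0.5062 -0.3149  0.1319] psi -25.08 tilt [-0.0028  0.0028] open 0.272 F [ 0.4  0.4 -5.9]
503.5,-316.7,60,-25.5 -> [-0.004 -0.001  0.007] [-0.28 -0.14  7.19]
```

>>> {"api": "servo_tool", "payload": {
  "increments": "0 0 0.007 -0.3 -0.1 2.5 1.5;0 0 0.007 -0.3 -0.1 5 1.5;0 0 0.007 -0.3 -0.1 7 1.5;0 0 0.007 -0.3 -0.1 7 1.5;0 0 0.007 -0.3 -0.1 7 1.5;0 0 0.007 -0.3 -0.1 7 1.5"
}}

```text
time: 16.08
eef_pos: [0.5057, -0.3186, 0.0651]
tcp_rot: [0.846, 0.534, 0.0, 0.001]
contact_force: [0.5, -0.7, -4.5]
opening: 0.273
```

```bash
python3 d.py 503.5,-316.7,32.5,-25.5; python3 - <<'E'
from plant import ctrl
import cv2
p,d=ctrl.read_camera("scene"); cv2.imwrite("pics/s9.png",cv2.resize(p[150:300,100:260,::-1],None,fx=4,fy=4))
E
```

```text
t 16.08 p [ 0.5057 -0.3186  0.0651] psi -25.48 tilt [ 0.0014 -0.0012] open 0.273 F [ 0.5 -0.7 -4.5]
503.5,-316.7,32.5,-25.5 -> [0.002 0.    0.   ] [ 0.07 -0.28  3.26]
```

View pics/s9.png

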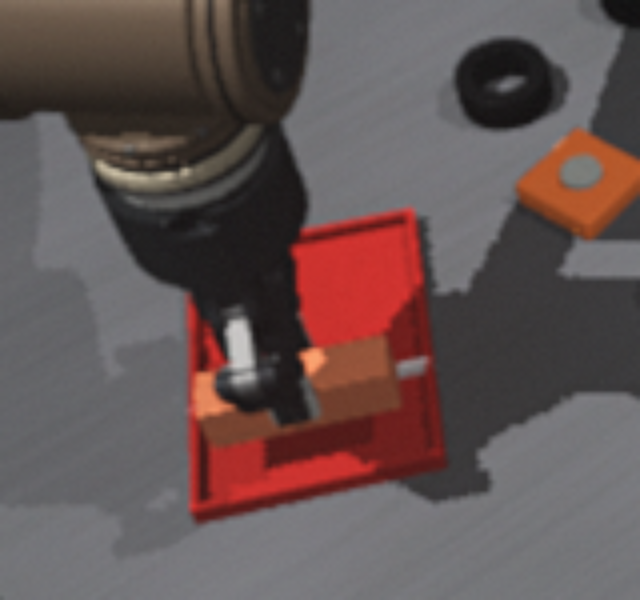

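>>> {"api": "servo_tool", "payload": {
  "increments": "0 0 0 0 -0.2 1 1.5;0 0 0 0 -0.2 2 1.5;0 0 0 0 -0.2 3 1.5;0 0 0 0 -0.2 3.2 1.5;0 0 0 0 -0.2 3.2 1.5;0 0 0 0 -0.2 3.2 1.5;0 0 0 0 -0.2 3.2 1.5"
}}

```text
time: 16.72
eef_pos: [0.5032, -0.3178, 0.0325]
tcp_rot: [0.846, 0.533, -0.0, -0.0]
contact_force: [-2.0, 1.6, 3.0]
opening: 0.271
```

```bash
python3 d.py 503.5,-316.7,33,-25.5
```

```text
t 16.72 p [ 0.5032 -0.3178  0.0325] psi -25.54 tilt [-0.  0.] open 0.271 F [-2.   1.6  3. ]
503.5,-316.7,33,-25.5 -> [-0.     0.    -0.001] [ 0.12 -0.02 -0.05]
```

Seated; release and lift.

>>> {"api": "servo_tool", "payload": {
  "increments": "0 0 0 0 0 0 4;0 0 0 0 0 0 4;0 0 0 0 0 0 4;0 0 0 0 0 0 4;0 0 0 0 0 -2 4;0 0 0 0 0 -5 4;0 0 0 0 0 -8 4;0 0 0 0 0 -11 4;0 0 0 0 0 -11 4;0 0 0 0 0 -11 4"
}}

```text
time: 17.55
eef_pos: [0.5044, -0.3189, 0.1448]
tcp_rot: [0.846, 0.533, 0.001, 0.003]
contact_force: [0.1, -0.4, -0.5]
opening: 0.469
```

```bash
python3 d.py 442.2,2.7,110,64.5; python3 - <<'E'
from plant import ctrl
import cv2
p,d=ctrl.read_camera("scene"); cv2.imwrite("pics/s10.png",cv2.resize(p[150:300,100:260,::-1],None,fx=4,fy=4))
E
```

```text
t 17.55 p [ 0.5044 -0.3189  0.1448] psi -25.56 tilt [ 0.0046 -0.0041] open 0.469 F [ 0.1 -0.4 -0.5]
442.2,2.7,110,64.5 -> [ 0.003  0.006 -1.572] [ 26.34 -19.5    3.32]
```

View pics/s10.png

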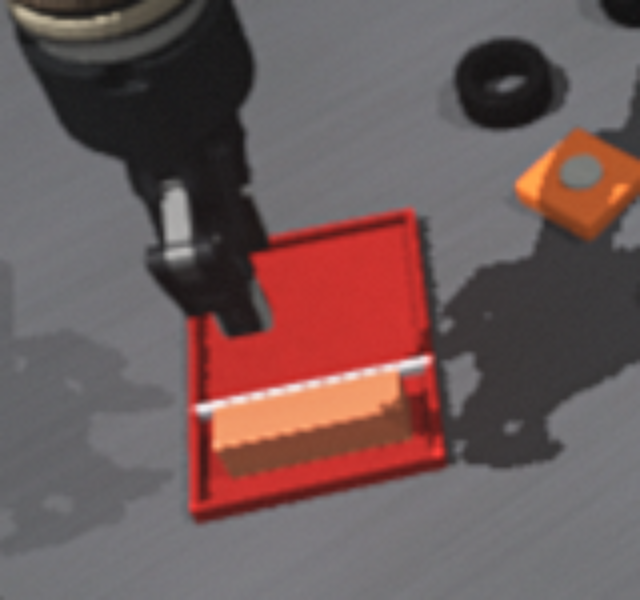

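>>> {"api": "servo_tool", "payload": {
  "increments": "0 0 -0.12 2 -1.5 0 7.5;0 0 -0.24 4 -3 0 7.5;0 0 -0.36 6.5 -5 0 7.5;0 0 -0.48 9 -7 0.5 7.5;0 0 -0.6 11.5 -8.5 1 7.5;0 0 -0.72 14 -10 1.5 7.5;0 0 -0.84 16.5 -12 2 7.5;0 0 -0.96 19 -14 2.5 7.5;0 0 -1.08 21.5 -16 3 7.5;0 0 -1.2 24 -18 3.3 7.5"
}}

```text
time: 18.43
eef_pos: [0.4418, -0.0217, 0.1063]
tcp_rot: [0.395, 0.919, -0.0, -0.002]
contact_force: [1.0, 0.0, 0.1]
opening: 0.878
```

```bash
python3 d.py 442.2,2.7,110,64.5
```

```text
t 18.43 p [ 0.4418 -0.0217  0.1063] psi 43.51 tilt [-0.0043  0.0013] open 0.878 F [1.  0.  0.1]
442.2,2.7,110,64.5 -> [-0.001 -0.004 -0.366] [ 1.75  1.71 -0.36]
```

>>> {"api": "servo_tool", "payload": {
  "increments": "0 0 -0.12 0.6 0.6 0 7.5;0 0 -0.24 1.2 1.2 0 7.5;0 0 -0.366 1.7 1.7 0 7.5;0 0 -0.366 1.7 1.7 2 7.5;0 0 -0.366 1.7 1.7 4 7.5;0 0 -0.366 1.7 1.7 4 7.5;0 0 -0.366 1.7 1.7 4 7.5;0 0 -0.366 1.7 1.7 4 7.5"
}}

```text
time: 19.1
eef_pos: [0.4446, 0.0005, 0.0686]
tcp_rot: [0.224, 0.975, -0.0, -0.001]
contact_force: [-0.0, 0.3, 0.3]
opening: 0.878
```

```bash
python3 d.py 442.2,2.7,24,64.5; python3 - <<'E'
from plant import ctrl
import cv2
p,d=ctrl.read_camera("scene"); cv2.imwrite("pics/s11.png",cv2.resize(p[80:260,180:420,::-1],None,fx=3,fy=3))
E
```

```text
t 19.10 p [0.4446 0.0005 0.0686] psi 64.16 tilt [-0.0012  0.0003] open 0.878 F [-0.   0.3  0.3]
442.2,2.7,24,64.5 -> [-0.    -0.001 -0.006] [0.3  0.1  4.46]
```

View pics/s11.png

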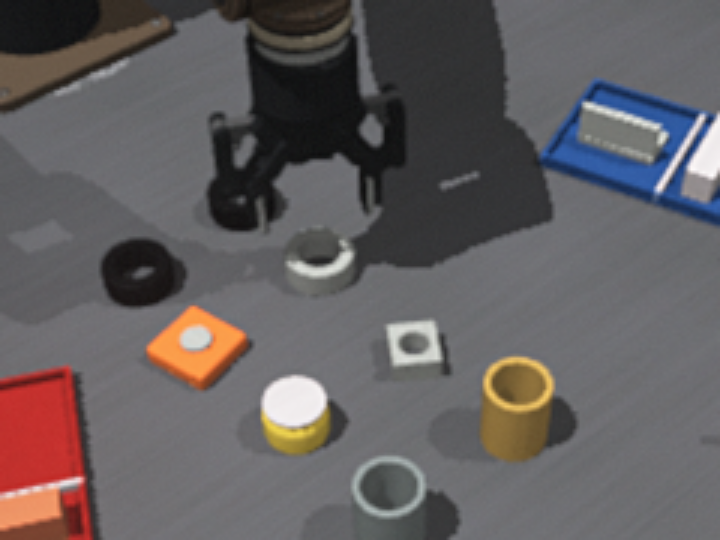

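>>> {"api": "servo_tool", "payload": {
  "increments": "0 0 -0.006 0.2 0.1 2 7.5;0 0 -0.006 0.2 0.1 4 7.5;0 0 -0.006 0.2 0.1 5 7.5;0 0 -0.006 0.2 0.1 5 7.5;0 0 -0.006 0.2 0.1 5 7.5;0 0 -0.006 0.2 0.1 5 7.5"
}}

```text
time: 19.65
eef_pos: [0.4446, 0.002, 0.02]
tcp_rot: [0.221, 0.975, -0.0, 0.001]
contact_force: [0.3, 0.4, -0.6]
opening: 0.881
```

```bash
python3 d.py 442.2,2.7,17,64.5
```

```text
t 19.65 p [0.4446 0.002  0.02  ] psi 64.51 tilt [ 0.002  -0.0005] open 0.881 F [ 0.3  0.4 -0.6]
442.2,2.7,17,64.5 -> [0.    0.002 0.   ] [ 0.24 -0.04  0.3 ]
```

>>> {"api": "servo_tool", "payload": {
  "increments": "0 0 0 0.2 0 0.1 7.5;0 0 0 0.2 0 0.1 7.5;0 0 0 0.2 0 0.1 4.5;0 0 0 0.2 0 0.1 4.5;0 0 0 0.2 0 0.1 4.5;0 0 0 0.2 0 0.1 4.5;0 0 0 0.2 0 0.1 4.5;0 0 0 0.2 0 0.1 4.5"
}}

```text
time: 20.32
eef_pos: [0.4425, 0.0031, 0.0189]
tcp_rot: [0.221, 0.975, 0.0, 0.001]
contact_force: [-1.0, 0.9, 5.1]
opening: 0.62
```

```bash
python3 d.py 442.2,2.7,17,64.5
```

```text
t 20.32 p [0.4425 0.0031 0.0189] psi 64.51 tilt [ 0.0013 -0.0001] open 0.620 F [-1.   0.9  5.1]
442.2,2.7,17,64.5 -> [0.    0.001 0.   ] [ 0.01 -0.05  0.19]
```

>>> {"api": "servo_tool", "payload": {
  "increments": "0 0 0 0 0 -1 4.5;0 0 0 0 0 -3 4.5;0 0 0 0 0 -6 4.5;0 0 0 0 0 -9 4.5;0 0 0 0 0 -11 4.5;0 0 0 0 0 -11 4.5;0 0 0 0 0 -11 4.5"
}}

```text
time: 20.9
eef_pos: [0.442, 0.0031, 0.1286]
tcp_rot: [0.221, 0.975, -0.0, 0.001]
contact_force: [-1.8, 0.0, -4.3]
opening: 0.623
```

```bash
python3 d.py 430.4,-281.8,130,64.5; python3 - <<'E'
from plant import ctrl
import cv2
p,d=ctrl.read_camera("scene"); cv2.imwrite("pics/s12.png",cv2.resize(p[50:230,180:420,::-1],None,fx=3,fy=3))
E
```

```text
t 20.90 p [0.442  0.0031 0.1286] psi 64.52 tilt [ 0.0022 -0.0006] open 0.623 F [-1.8  0.  -4.3]
430.4,-281.8,130,64.5 -> [0.    0.002 0.   ] [-11.21 -26.21  -0.13]
```

View pics/s12.png

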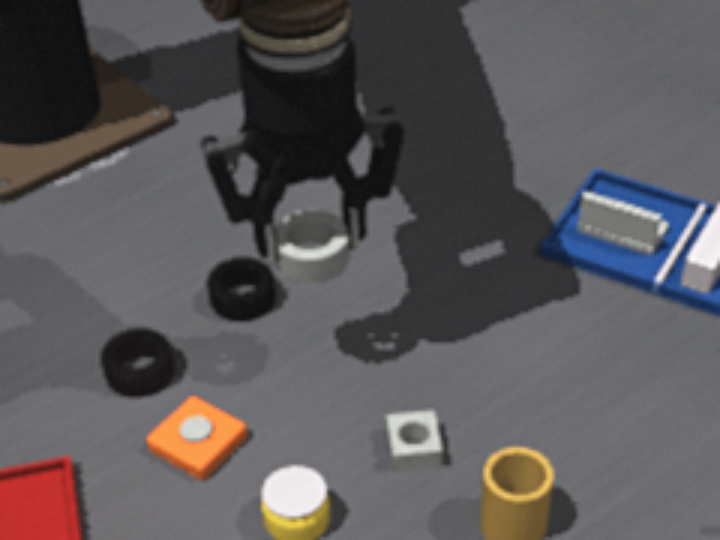

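>>> {"api": "servo_tool", "payload": {
  "increments": "0 0 0 -0.8 -1.8 0 4.5;0 0 0 -2 -4.8 0 4.5;0 0 0 -3.5 -8.2 0 4.5;0 0 0 -5 -11.7 0 4.5;0 0 0 -6.5 -15.2 0 4.5;0 0 0 -8 -18.7 0 4.5;0 0 0 -9.5 -22 0 4.5;0 0 0 -10.6 -24.8 0 4.5;0 0 0 -11.2 -26.2 0 4.5;0 0 0 -11.2 -26.2 0 4.5"
}}

```text
time: 21.78
eef_pos: [0.4289, -0.2836, 0.1257]
tcp_rot: [0.222, 0.975, 0.001, -0.001]
contact_force: [-0.9, 0.6, -2.8]
opening: 0.622
```

>>> {"api": "servo_tool", "payload": {
  "increments": "0 0 0 0 0 2.5 4.5;0 0 0 0 0 5 4.5;0 0 0 0 0 6.5 4.5;0 0 0 0 0 6.5 4.5;0 0 0 0 0 6.5 4.5;0 0 0 0 0 6.5 4.5"
}}

```text
time: 22.28
eef_pos: [0.4304, -0.2809, 0.0631]
tcp_rot: [0.22, 0.975, 0.0, -0.0]
contact_force: [0.6, -0.1, -1.1]
opening: 0.627
```

```bash
python3 d.py 430.4,-281.8,23,64.5
```

```text
t 22.28 p [ 0.4304 -0.2809  0.0631] psi 64.57 tilt [0.     0.0002] open 0.627 F [ 0.6 -0.1 -1.1]
430.4,-281.8,23,64.5 -> [ 0.    -0.     0.001] [-0.04 -0.08  4.01]
```

>>> {"api": "servo_tool", "payload": {
  "increments": "0 0 0 0 0 1.5 4.5;0 0 0 0 0 3 4.5;0 0 0 0 0 3.8 4.5;0 0 0 0 0 4 4.5;0 0 0 0 0 4 4.5;0 0 0 0 0 4 4.5;0 0 0 0 0 4 4.5"
}}

```text
time: 22.87
eef_pos: [0.4307, -0.2821, 0.0239]
tcp_rot: [0.221, 0.975, -0.001, 0.001]
contact_force: [0.6, -0.1, -4.1]
opening: 0.624
```

```bash
python3 d.py 430.4,-281.8,23,64.5;  python3 - <<'E'
from plant import ctrl
import cv2
p,d=ctrl.read_camera("scene"); cv2.imwrite("pics/s13.png",cv2.resize(p[150:300,100:260,::-1],None,fx=4,fy=4))
E
```

```text
t 22.87 p [ 0.4307 -0.2821  0.0239] psi 64.52 tilt [ 0.0016 -0.0015] open 0.624 F [ 0.6 -0.1 -4.1]
430.4,-281.8,23,64.5 -> [-0.001  0.002  0.   ] [0.05 0.02 0.09]
```

View pics/s13.png

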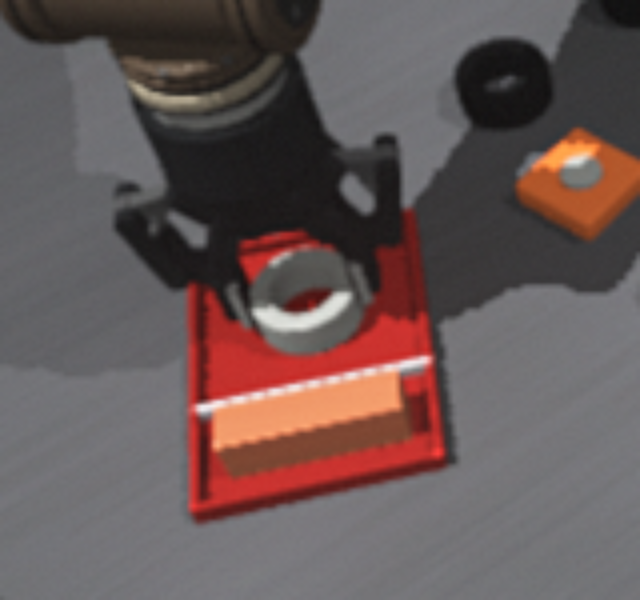

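>>> {"api": "servo_tool", "payload": {
  "increments": "0 0 0 0 0 0.1 4.5;0 0 0 0 0 0.15 4.5;0 0 0 0 0 0.15 4.5;0 0 0 0 0 0.15 4.5"
}}

```text
time: 23.25
eef_pos: [0.4306, -0.2821, 0.0229]
tcp_rot: [0.221, 0.975, -0.0, 0.0]
contact_force: [-2.6, 2.0, 5.1]
opening: 0.623
```

>>> {"api": "servo_tool", "payload": {
  "increments": "0 0 0 0 0 0 6.8;0 0 0 0 0 0 6.8;0 0 0 0 0 0 6.8;0 0 0 0 0 0 6.8;0 0 0 0 0 0 6.8"
}}

```text
time: 23.67
eef_pos: [0.4301, -0.2816, 0.0214]
tcp_rot: [0.221, 0.975, -0.0, 0.0]
contact_force: [-0.0, 0.7, 0.1]
opening: 0.799
```

```bash
python3 d.py 430.4,-281.8,150,64.5
```

```text
t 23.67 p [ 0.4301 -0.2816  0.0214] psi 64.51 tilt [ 0.0001 -0.0001] open 0.799 F [-0.   0.7  0.1]
430.4,-281.8,150,64.5 -> [-0.  0.  0.] [ -0.03  -0.   -12.86]
```

>>> {"api": "servo_tool", "payload": {
  "increments": "0 0 0 0 0 -1 6.8;0 0 0 0 0 -4 6.8;0 0 0 0 0 -8 6.8;0 0 0 0 0 -11 7.5;0 0 0 0 0 -13 7.5;0 0 0 0 0 -13 7.5;0 0 0 0 0 -13 7.5"
}}

```text
time: 24.25
eef_pos: [0.4308, -0.2823, 0.1536]
tcp_rot: [0.221, 0.975, -0.001, 0.002]
contact_force: [-0.6, 0.7, 0.9]
opening: 0.881
```

```bash
python3 d.py 669,-114,150,64.5
```

```text
t 24.25 p [ 0.4308 -0.2823  0.1536] psi 64.52 tilt [ 0.003 -0.003] open 0.881 F [-0.6  0.7  0.9]
669,-114,150,64.5 -> [-0.001  0.004  0.   ] [-14.26  25.44   0.38]
```

>>> {"api": "servo_tool", "payload": {
  "increments": "0 0 0 -1 1.8 0 7.5;0 0 0 -2.8 5 0 7.5;0 0 0 -4.8 8.5 0 7.5;0 0 0 -6.8 12 0.1 7.5;0 0 0 -8.7 15.5 0.1 7.5;0 0 0 -10.7 19 0.2 7.5;0 0 0 -12.6 22.5 0.2 7.5;0 0 0 -13.8 24.6 0.3 7.5;0 0 0 -14.3 25.4 0.3 7.5;0 0 0 -14.3 25.4 0.3 7.5"
}}

```text
time: 25.08
eef_pos: [0.6686, -0.1121, 0.146]
tcp_rot: [0.219, 0.976, 0.0, -0.002]
contact_force: [-0.9, -0.5, -0.5]
opening: 0.881
```

>>> {"api": "servo_tool", "payload": {
  "increments": "0 0 0 0 0 1 7.5;0 0 0 0 0 3 7.5;0 0 0 0 0 4.5 7.5;0 0 0 0 0 5 7.5;0 0 0 0 0 5 7.5;0 0 0 0 0 5 7.5"
}}

```text
time: 25.58
eef_pos: [0.6677, -0.1145, 0.0978]
tcp_rot: [0.221, 0.975, 0.0, -0.001]
contact_force: [0.1, -0.5, 0.4]
opening: 0.88
```

```bash
python3 d.py 669,-114,38,64.5; python3 - <<'E'
from plant import ctrl
import cv2,numpy as np
for n in("scene","top"):
    p,d=ctrl.read_camera(n); i=ctrl.camera_info(n); np.savez(f"{n}1.npz",p=p,d=d,K=i["camera_matrix"],T=i["world_to_cam"])
    if n=="scene": cv2.imwrite("pics/s14.png",cv2.resize(p[130:310,130:400,::-1],None,fx=2.9,fy=2.9))
    else: cv2.imwrite("pics/t14.png",cv2.resize(p[100:290,290:490,::-1],None,fx=3,fy=3))
from h import *
for n in("top","scene"):
    p,w=world(n,"1"); q=w.reshape(-1,3)
    for z,c in((.028,(.4304,-.2818)),):
        s=q[(abs(q[:,2]-z)<.005)&(np.hypot(q[:,0]-c[0],q[:,1]-c[1])<.045)]
        print(n,len(s),cv2.minAreaRect((s[:,:2]*1000).astype(np.float32)))
E
```

```text
t 25.58 p [ 0.6677 -0.1145  0.0978] psi 64.46 tilt [-0.0013  0.0003] open 0.880 F [ 0.1 -0.5  0.4]
669,-114,38,64.5 -> [-0.    -0.001 -0.001] [-0.11  0.1   5.98]
top 222 ((429.6983642578125, -279.68511962890625), (53.404212951660156, 54.35185623168945), 86.9105453491211)
scene 331 ((433.19384765625, -284.1519470214844), (55.385982513427734, 54.34890365600586), 3.496302843093872)
```

View pics/s14.png

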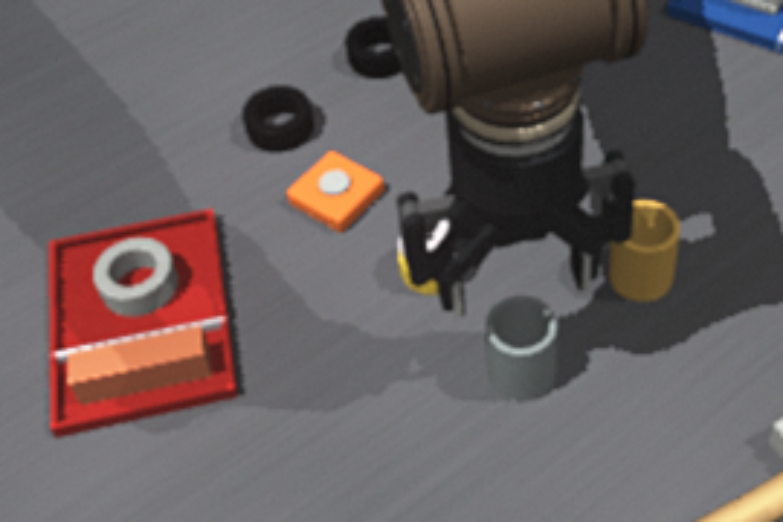

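View pics/t14.png

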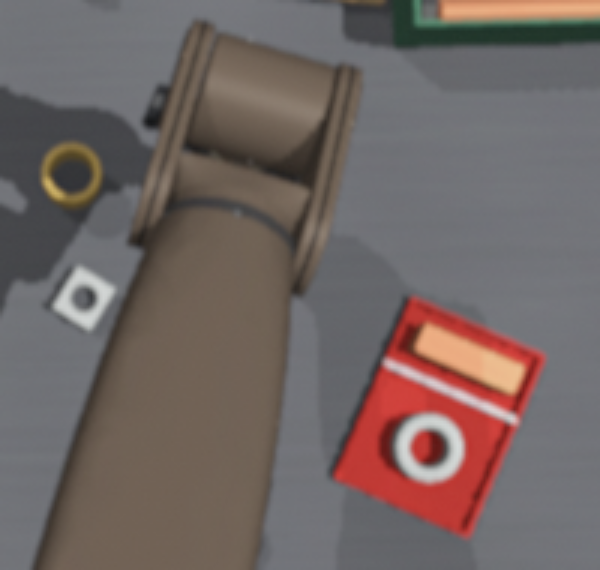

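>>> {"api": "servo_tool", "payload": {
  "increments": "0 0 0 -0.1 0.1 1 7.5;0 0 0 -0.1 0.1 2.5 7.5;0 0 0 -0.1 0.1 4 7.5;0 0 0 -0.1 0.1 5.5 7.5;0 0 0 -0.1 0.1 6 7.5;0 0 0 -0.1 0.1 6 7.5;0 0 0 -0.1 0.1 6 7.5;0 0 0 -0.1 0.1 6 7.5"
}}

```text
time: 26.35
eef_pos: [0.6703, -0.1135, 0.0389]
tcp_rot: [0.221, 0.975, -0.0, 0.001]
contact_force: [0.0, -0.2, 0.6]
opening: 0.877
```

```bash
python3 d.py 669,-114,38,64.5
```

```text
t 26.35 p [ 0.6703 -0.1135  0.0389] psi 64.51 tilt [ 0.001  -0.0003] open 0.877 F [ 0.  -0.2  0.6]
669,-114,38,64.5 -> [0.    0.001 0.   ] [ 0.1  -0.1   0.09]
```

>>> {"api": "servo_tool", "payload": {
  "increments": "0 0 0 0 0 0 4;0 0 0 0 0 0 4;0 0 0 0 0 0 4;0 0 0 0 0 0 4;0 0 0 0 0 0 4;0 0 0 0 0 0 4;0 0 0 0 0 0 4",
  "grip_force": 50
}}

```text
time: 26.93
eef_pos: [0.6708, -0.1137, 0.0399]
tcp_rot: [0.221, 0.975, -0.0, 0.001]
contact_force: [-0.6, -0.5, 5.8]
opening: 0.541
```

```bash
python3 d.py 669,-114,38,64.5
```

```text
t 26.93 p [ 0.6708 -0.1137  0.0399] psi 64.52 tilt [ 0.0023 -0.0009] open 0.541 F [-0.6 -0.5  5.8]
669,-114,38,64.5 -> [0.    0.002 0.   ] [ 0.15 -0.1   0.19]
```

>>> {"api": "servo_tool", "payload": {
  "increments": "0 0 0 0 0 -1 4;0 0 0 0 0 -3 4;0 0 0 0 0 -6 4;0 0 0 0 0 -9 4;0 0 0 0 0 -12 4;0 0 0 0 0 -12 4;0 0 0 0 0 -12 4;0 0 0 0 0 -12 4"
}}

```text
time: 27.6
eef_pos: [0.6681, -0.1127, 0.1557]
tcp_rot: [0.221, 0.975, 0.0, -0.002]
contact_force: [-0.7, 0.7, -4.3]
opening: 0.542
```

```bash
python3 d.py 432.5,-282.6,150,64.5
```

```text
t 27.60 p [ 0.6681 -0.1127  0.1557] psi 64.52 tilt [-0.0045  0.0015] open 0.542 F [-0.7  0.7 -4.3]
432.5,-282.6,150,64.5 -> [-0.001 -0.005  0.   ] [ 13.96 -25.47   0.65]
```

>>> {"api": "servo_tool", "payload": {
  "increments": "0 0 0 0.9 -1.6 0 4;0 0 0 2.4 -4.4 0 4;0 0 0 4.2 -7.7 0 4;0 0 0 6 -11 0 4;0 0 0 7.8 -14.3 0 4;0 0 0 9.6 -17.6 0 4;0 0 0 11.4 -20.9 0 4;0 0 0 13 -23.8 0 4;0 0 0 14 -25.5 0 4;0 0 0 14 -25.5 0 4"
}}

```text
time: 28.43
eef_pos: [0.4292, -0.2835, 0.1547]
tcp_rot: [0.222, 0.975, 0.001, -0.004]
contact_force: [-0.5, 0.9, -3.9]
opening: 0.544
```

>>> {"api": "servo_tool", "payload": {
  "increments": "0 0 0 0 0 2 4;0 0 0 0 0 4 4;0 0 0 0 0 6 4;0 0 0 0 0 6 4;0 0 0 0 0 6 4;0 0 0 0 0 6 4;0 0 0 0 0 6 4"
}}

```text
time: 29.02
eef_pos: [0.4345, -0.2836, 0.0994]
tcp_rot: [0.22, 0.975, -0.0, 0.001]
contact_force: [0.3, 0.2, -4.4]
opening: 0.54
```

```bash
python3 d.py 432.5,-282.6,69,64.5; python3 - <<'E'
from plant import ctrl
import cv2
p,d=ctrl.read_camera("scene"); cv2.imwrite("pics/s15.png",cv2.resize(p[150:300,100:260,::-1],None,fx=4,fy=4))
E
```

```text
t 29.02 p [ 0.4345 -0.2836  0.0994] psi 64.54 tilt [ 0.0013 -0.0012] open 0.540 F [ 0.3  0.2 -4.4]
432.5,-282.6,69,64.5 -> [-0.001  0.002  0.001] [0.23 0.01 3.04]
```

View pics/s15.png

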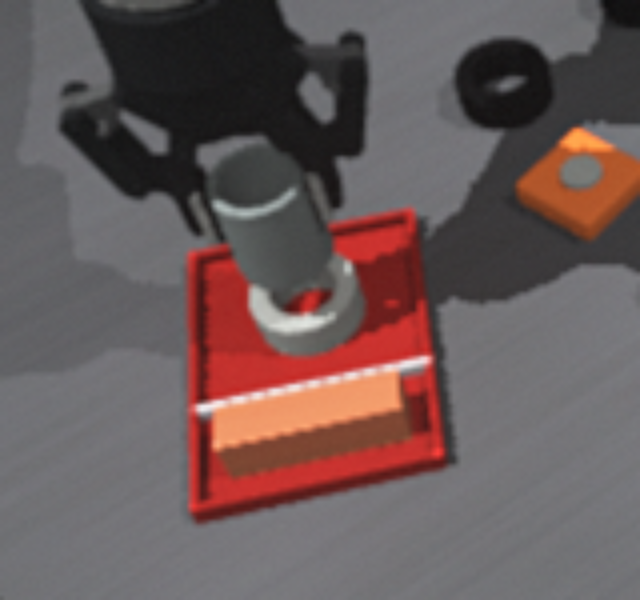

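>>> {"api": "servo_tool", "payload": {
  "increments": "0 0 0 0.2 0 1 4;0 0 0 0.2 0 2 4;0 0 0 0.2 0 2.6 4;0 0 0 0.2 0 2.8 4;0 0 0 0.2 0 2.8 4;0 0 0 0.2 0 2.8 4;0 0 0 0.2 0 2.8 4"
}}

```text
time: 29.65
eef_pos: [0.4321, -0.2827, 0.0707]
tcp_rot: [0.221, 0.975, -0.0, 0.0]
contact_force: [-0.9, 0.5, -3.3]
opening: 0.538
```

```bash
python3 d.py 432.5,-282.6,68,64.5; python3 - <<'E'
from plant import ctrl
import cv2
p,d=ctrl.read_camera("scene"); cv2.imwrite("pics/s16.png",cv2.resize(p[150:300,100:260,::-1],None,fx=4,fy=4))
E
```

```text
t 29.65 p [ 0.4321 -0.2827  0.0707] psi 64.51 tilt [ 0.0005 -0.0005] open 0.538 F [-0.9  0.5 -3.3]
432.5,-282.6,68,64.5 -> [-0.     0.001  0.   ] [-0.03  0.03  0.27]
```

View pics/s16.png

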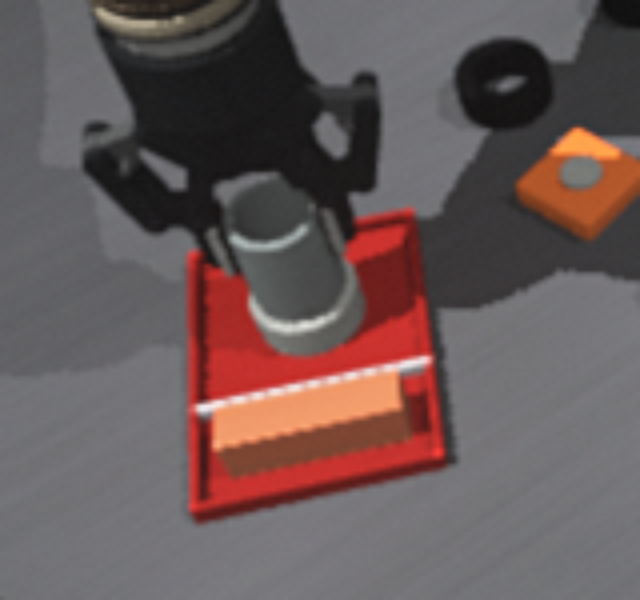

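Bottom edge is about centred on the collar, ~3 mm above it. Lower gently to contact.

>>> {"api": "servo_tool", "payload": {
  "increments": "0 0 0 0 0 0.1 4;0 0 0 0 0 0.2 4;0 0 0 0 0 0.25 4;0 0 0 0 0 0.25 4;0 0 0 0 0 0.25 4;0 0 0 0 0 0.25 4"
}}

```text
time: 30.2
eef_pos: [0.4319, -0.2824, 0.0679]
tcp_rot: [0.221, 0.975, 0.0, -0.0]
contact_force: [0.2, -0.4, -4.0]
opening: 0.541
```

```bash
python3 d.py 432.5,-282.6,68,64.5
```

```text
t 30.20 p [ 0.4319 -0.2824  0.0679] psi 64.52 tilt [-0.  0.] open 0.541 F [ 0.2 -0.4 -4. ]
432.5,-282.6,68,64.5 -> [ 0. -0.  0.] [-0.06  0.01 -0.01]
```

>>> {"api": "servo_tool", "payload": {
  "increments": "0 0 0 0 0 0.08 4;0 0 0 0 0 0.08 4;0 0 0 0 0 0.08 4;0 0 0 0 0 0.08 4"
}}

```text
time: 30.53
eef_pos: [0.432, -0.2825, 0.0679]
tcp_rot: [0.221, 0.975, 0.0, -0.0]
contact_force: [-3.7, 2.7, 4.7]
opening: 0.548
```

Contact (+4.7 N). Release and rise.

>>> {"api": "servo_tool", "payload": {
  "increments": "0 0 0 0 0 0 7.2;0 0 0 0 0 0 7.2;0 0 0 0 0 0 7.2;0 0 0 0 0 0 7.2;0 0 0 0 0 0 7.2;0 0 0 0 0 -1 7.2;0 0 0 0 0 -3 7.2;0 0 0 0 0 -6 7.2;0 0 0 0 0 -9 7.2;0 0 0 0 0 -11 7.2"
}}

```text
time: 31.37
eef_pos: [0.4328, -0.2832, 0.1809]
tcp_rot: [0.221, 0.975, -0.001, 0.002]
contact_force: [1.1, -1.5, 0.0]
opening: 0.841
```

>>> {"api": "servo_tool", "payload": {
  "increments": "0 0 0 -3 4 0 7.2;0 0 0 -5 8 0 7.2;0 0 0 -7 12 0 7.2;0 0 0 -9 16 0 7.2;0 0 0 -9 16 0 7.2;0 0 0 -9 16 0 7.2"
}}

```text
time: 31.87
eef_pos: [0.5846, -0.1741, 0.178]
tcp_rot: [0.218, 0.976, 0.0, 0.001]
contact_force: [-0.0, 0.2, -0.2]
opening: 0.845
```

```bash
python3 d.py; python3 - <<'E'
from plant import ctrl
import cv2,numpy as np
for n in("scene","top"):
    p,d=ctrl.read_camera(n); i=ctrl.camera_info(n); np.savez(f"{n}2.npz",p=p,d=d,K=i["camera_matrix"],T=i["world_to_cam"])
    cv2.imwrite(f"pics/{n}_f.png",p[:,:,::-1])
    cv2.imwrite(f"pics/{n}_r.png",cv2.resize(p[150:300,100:260,::-1] if n=="scene" else p[170:290,380:490,::-1],None,fx=4,fy=4))
from h import *
for n in("top","scene"):
    p,w=world(n,"2"); q=w.reshape(-1,3)
    for nm,z,c,r in(("stub",.088,(.431,-.282),.045),("collar",.028,(.431,-.282),.036),("cop",.034,(.5035,-.3167),.055),("steel",.034,(.5695,.3327),.055),("leg",.044,(.4997,.2887),.042),("foot",.012,(.4879,.3185),.03),("brass",.06,(.662,.007),.035)):
        s=q[(abs(q[:,2]-z)<.004)&(np.hypot(q[:,0]-c[0],q[:,1]-c[1])<r)]
        if len(s)<5: print(n,nm,len(s)); continue
        R=cv2.minAreaRect((s[:,:2]*1000).astype(np.float32)); print(n,nm,len(s),np.round(R[0],1),np.round(R[1],1),round(R[2],1),"z",np.round(np.median(s[:,2]),4))
E
```

```text
t 31.87 p [ 0.5846 -0.1741  0.178 ] psi 64.76 tilt [ 0.0021 -0.    ] open 0.845 F [-0.   0.2 -0.2]
top stub 107 [ 429.7 -279.5] [45.3 45.4] 45.8 z 0.087
top collar 52 [ 426.4 -281.4] [36.9 52.5] 42.9 z 0.0269
top cop 184 [ 494.2 -330.6] [54.4 25. ] 64.4 z 0.0329
top steel 333 [566.5 335.1] [84.9 63.3] 81.0 z 0.0337
top leg 89 [496.9 289.6] [69.9  8.5] 21.0 z 0.0431
top foot 212 [485.6 322. ] [58.1 46.7] 26.1 z 0.0116
top brass 101 [660.3   8.8] [45.2 44.8] 40.0 z 0.0591
scene stub 177 [ 433.1 -283.6] [46.  46.6] 11.4 z 0.0875
scene collar 134 [ 441.8 -285.5] [54.5 36.3] 81.3 z 0.0278
scene cop 542 [ 485.5 -308.8] [89.4 70.3] 64.7 z 0.0341
scene steel 244 [552.2 324.8] [62.1 90.8] 20.6 z 0.0339
scene leg 78 [499.1 285.6] [69.1 11. ] 21.9 z 0.0432
scene foot 4
scene brass 162 [664.3   4.4] [45.2 47.9] 45.2 z 0.0594
```

View pics/scene_f.png

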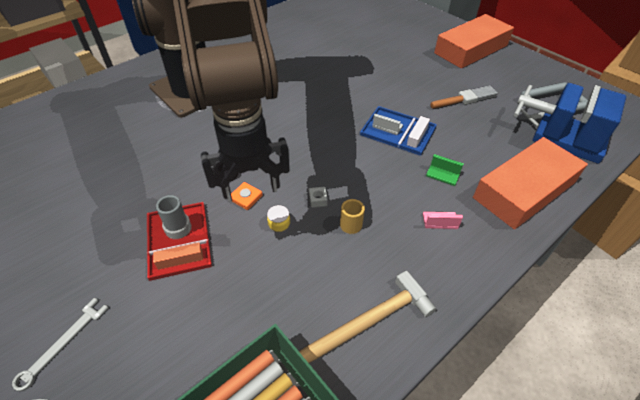

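View pics/scene_r.png

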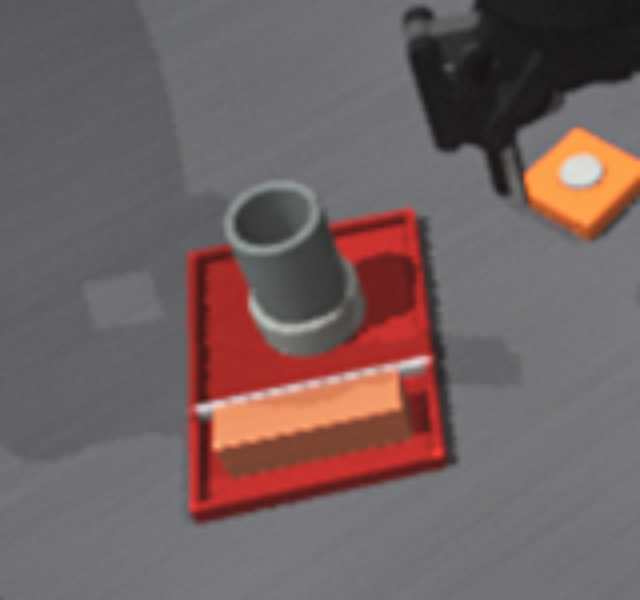

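View pics/top_f.png

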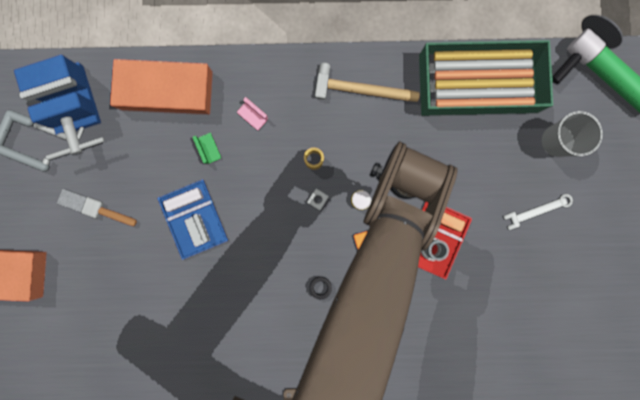

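```bash
python3 - <<'E'
from h import *
for tag,nm,ctr,yaw,box in(("1","cop",(456.6,-294.3),-25.5,(190,250,410,480)),("2","steel",(521,314),21.1,(180,215,155,210))):
    p,w=world("top",tag); q=w[box[0]:box[1],box[2]:box[3]].reshape(-1,3); s=q[(q[:,2]>.030)&(q[:,2]<.04)]
    s=s[:,:2]*1000
    a=np.radians(yaw); R=np.array([[np.cos(a),np.sin(a)],[-np.sin(a),np.cos(a)]])
    t=(s+[1.5,-1.8]-ctr)@R.T
    k=(t[:,0]>25)&(t[:,0]<79)&(abs(t[:,1])<57); t=t[k]
    print(nm,len(t),cv2.minAreaRect(t.astype(np.float32)))
E
```

```text
cop 318 ((51.68596267700195, 0.4769744873046875), (89.77802276611328, 25.233888626098633), 89.99263763427734)
steel 343 ((51.226417541503906, 1.1959114074707031), (89.34563446044922, 25.598722457885742), 89.49036407470703)
```

All centred within 1–2 mm in the tray frames; the arm is clear. Handing in.

```bash
python3 -c "
from plant import ctrl
print(ctrl.sign_off())"
```

```text
the job is handed in; nothing more can be done
None
```

Both kits are made up and I handed the job in at about 32 s of robot time; the hand-in reports no verdict.

**Red tray:** the copper bar lies in the narrow bay at tray position (51.7, 0.5) mm. The collar sits at the centre of the wide bay, and the grey stub stands on it with its axis within about 1 mm in each camera's picture.

**Blue tray:** the steel bar lies in the narrow bay at (51.2, 1.2) mm. The angle lies on its foot in the wide bay, with the top of its leg at about 43 mm, as it should be on the tray floor.

**Brass stub:** it still stands where it was, to within 1 mm. The arm ended clear of everything, and contact forces read after each move stayed under 10 N.

**Checks that disagreed:**
- The two cameras differ by a steady 3 to 4 mm. I worked with their mean; all tolerances are wider than that.
- In the last pictures the arm hid part of the red tray from the top camera, and some height-band measurements caught other surfaces. The copper figure therefore comes from the top picture taken just before the stub was placed; the final scene picture looks the same.
- The collar's centre was last measured before the stub went on top.

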